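# Clamp the algae scraper head in the inclined chuck

## Task

Clamp the T-shaped algae scraper head in the inclined chuck, so that its blade can be serviced. The chuck has been left closed: first swing its handle back until the jaws are fully open, then take the T-shaped head out of the rack in the black tray, stand it shank first and fully home in the bore of the chuck, and turn the sleeve by its handle (clockwise as seen looking into the mouth) until all three jaws grip the shank tightly. Leave the round pad head in its rack, and do not disturb the tong, the jar or the cone.

Things in the scene. Friction and masses are not known exactly. Their poses are not given: they have to be found in the camera images.
- chuck_core: Fixed steel part of the chuck. Origin: centre of the bore's floor, 75 mm above the shelf; z: chuck axis out of the mouth, leaning 30 deg from vertical towards the robot; y level; x up and away. Bore 22 mm diameter, core 52 mm outside, to z = 34 mm; sleeve from z = 24 to 58, jaws 34 to 61 (the mouth). Base plate below: 150 x 100 x 14 mm.
- sleeve (a joint): Turn of the ribbed steel sleeve (64 mm diameter) about the chuck axis. 0: fully open, handle at 110 deg from chuck_core's x towards its y; growing to 1.5 rad = clockwise looking into the mouth (angle = 110 deg - value), drives the 3 jaws in by 5 mm/rad from 12.5 mm radius. They meet the 16 mm shank at about 0.9 rad. Stays where left (friction 0.16 N m).
- sleeve_knob (a point): Centre of the top end of the sleeve's handle knob: black plastic cylinder, 18 mm diameter, parallel to the chuck axis and 90 mm from it, from z = 34 to 108 mm in chuck_core's frame (this point at 108). A 12 mm round steel arm joins it to the sleeve at z = 41 mm. Only its position means anything.
- jaw0: Jaw of the chuck, aluminium block 14 mm radial x 11 mm wide x 27 mm, coupled to the sleeve; at 60 degrees from chuck_core's x towards its y. The reading's origin lies on the chuck's axis at the bore's floor when open and shifts with the jaw.
- jaw1: The same, at 180 degrees.
- jaw2: The same, at 300 degrees.
- blade_head: T-shaped scraper head, 120 mm long, about 110 g, standing shank down in one of the rack's two holes. Origin: tip of the shank; z: along the shank to the blade. Round steel shank 16 mm diameter, z = 0 to 75 mm; grey cross bar 16 mm thick (x), 70 mm long (y), z = 75 to 107; thin steel blade 4 x 66 mm above it to z = 120.
- pad_head: The other head, same shank, with a round pad 58 mm in diameter, z = 75 to 111 mm, instead of the T bar; stands in the rack's other hole and must stay there.
- tray: Black plastic tray, 200 (x) x 220 (y) mm, 28 mm high, fixed. Origin: centre of its underside. It holds a black rack block 50 (x) x 170 (y) mm centred at x = 45 mm, top at z = 65 mm, with two holes 19 mm in diameter at y = -55 and +55 mm, floor at z = 20 mm.
- tong: Steel feeding tong, 150 x 32 x 12 mm, lying in the tray before the rack. Origin: centre of its underside; bystander.
- jar: White ceramic jar with knobbed lid (one piece), 84 mm in diameter, 118 mm high. Origin: centre of its underside; bystander.
- cone: Plastic feeding cone, 82 mm across the foot, 24 mm at the top, 100 mm high, standing on its foot. Origin: centre of its underside; bystander.

How it is judged (in metres and radians):
On the way, in this order (a step that is already met when the one before it is completed fails the run):
1. the sleeve is turned back so that the jaws are open (sleeve below 0.2 rad) (value of joint sleeve below 0.2 rad), for 0.1 s.
2. the T-shaped head stands fully home in the bore, shank within 6 mm of its floor (z of blade_head in the frame of chuck_core below 0.006 m and x of blade_head in the frame of chuck_core between -0.006 and 0.006 m and y of blade_head in the frame of chuck_core between -0.006 and 0.006 m), for 0.2 s.
At the end, for the whole second after the job is handed in: The T-shaped head is fully home in the chuck (tip within 6 mm of the bore's floor and of its axis, shank within 0.1 rad of the axis), at rest, and the sleeve is turned in (above 0.75 rad) with each of the three jaws pressing on the head with more than 1.5 N (all of step 2 and angle between the z axis of blade_head and the z axis of chuck_core, either way round below 0.1 rad and value of joint sleeve above 0.75 rad and linear speed of blade_head below 0.02 m/s and contact force between each of jaw0, jaw1, jaw2 and blade_head above 1.5 N); the robot touches nothing.
It fails at once if the round pad head is moved by more than 20 mm (distance of pad_head from where it was at the start of the episode above 0.02 m).
It fails at once if the tong is moved by more than 20 mm (distance of tong from where it was at the start of the episode above 0.02 m).
It fails at once if the jar is moved by more than 20 mm or tipped (distance of jar from where it was at the start of the episode above 0.02 m or angle between jar's own z axis and vertical above 0.3 rad).
It fails at once if the cone is moved by more than 20 mm or tipped (distance of cone from where it was at the start of the episode above 0.02 m or angle between cone's own z axis and vertical above 0.3 rad).
It also fails if it takes over 69 s, if anything falls off the work surface, if the arm or the gripper's body presses on something with over 40 N, if the wrist force passes 120 N, or if a joint passes its speed limit or range.

## Robot

A 6-joint arm with a two-finger parallel gripper is mounted at the origin on the work surface. World frame = base frame: x ahead of the robot, y to its left, z up, the work surface at z = 0. Lengths are in mm, angles in rad, forces in N, time in s.
With the tool pointing down it reaches from about 275 to 750 mm from the base axis. Payload 10.2 kg.
Tool frame: the origin (TCP) lies between the finger pads; the fingertips stand 11 mm ahead of it and the grasp point (between the pads) lies 8 mm behind it (ctrl.nose_length is the distance from the TCP to the fingertips, in mm); x points along the fingers, y is the direction in which the jaws open and shut, and the axes are right-handed (so a half turn about x gives the same grasp; the last joint's range is limited). The gripper opens to 85 mm and grips with 20 to 120 N. Pads are 22 mm wide; open, the fingers measure 114 mm over their backs; the gripper's body (76 mm by 85 mm) begins 54 mm behind the grasp point. The pads swing forward as they close: fully open they stand 13 mm farther back than shut.
Start: joints at [-1.458, 0.313, 1.498, -0, 1.331, -0.223], TCP at [172.988, -495.688, 242.294] pointing down, gripper open.
Joint ranges: [-2.94, 2.94], [-0.97, 2.17], [0.19, 2.56], [-1.23, 4.37], [0.02, 3.11], [-2.88, 2.88]. Speed limits (rad/s): [2.39, 2.39, 3.01, 3.14, 3.14, 3.14].

## Interface

Orientations are given as a unit quaternion [w, x, y, z].
In Python, from rig import ctrl, capture, ticket gives the robot as it stands.
- The arm moves only by the tool step_arm, never from a script. Its argument "commands" is a list of rows, each a list of 2 entries, a list of its own where there are three numbers: the shift along the world's x, y, z normalised to -1 to 1, where 1 is 0.04 m, then the turn about the world's z normalised to -1 to 1, where 1 is 180 degrees. A call has 1 to 5 rows; each row shifts and turns the commanded pose from where the row before left it; what a row does not reach is not made up. A row lasts 1/10 s, in which the tool goes at most 50 mm and 8.59 degrees, less where a joint would pass 70% of its speed; a pose out of reach is approached as far as the arm can. A call with a number of a shift or a turn outside -1 to 1 is refused whole. A call with a gripper value outside its range is refused whole. "gripper" is the closure, from -1 (fully open) to 1 (shut), so that 0 is half open, set as the call begins (left out, the last holds). The fingers move at their own pace and stop on an object; "force" is the grip in N (left out, the last holds). Time passes only in rows, so rows that do not move let the fingers close. It gives the time, the measured TCP pose, the force and the opening at its end, in the units of the state.
- ctrl.sense(): the state, without advancing time (a new reading comes with each control period).
- capture(name): name is "scene" or "top" or "wrist"; returns a dict with "image" (420x560x3 uint8, blue, green, red), "fov_y" (degrees; the focal length in pixels is half the picture's height over the tangent of half this angle, whatever the lens; pixels are square), "cx", "cy" (the principal point, pixels), "origin" and "orientation" of the camera in the world. Camera axes: x right, y down, z forward; pixel columns grow to the right and rows downward; lengths in mm; the calibration is good to about 2 mm. A picture is of the moment at which its call begins. There is no depth.
- ticket.finish_job(): hands the job in, once; it reports no verdict.
The state is a dict: "time_s": time; "joints": joint angles; "dq": joint speeds; "tau": joint torques, N m; "eef_pos": TCP position; "ee_rot": TCP orientation; "force": force on the tool from outside, world axes, zero at the start; "wrist_torque": the same for the moment, N m; "grip_width": opening from 0.0 (shut) to 1.0 (fully open).
Only numpy, scipy, OpenCV 4.12 (cv2) and the standard library are available. Lean on these libraries where they do the work, as an engineer would, in place of code of your own. Each camera call takes 0.05 s, during which the arm holds its last target.

## Working session

There is one attempt and no reset: what is moved stays moved. The work goes in short steps, Python scripts to look and compute and a tool call to move; the robot and the scene stay as the last step left them, time stands still between calls to the robot, and variables do not carry over. Pictures are saved under pics/ and viewed, and the job is handed in when it is done.

Besides the shell and the picture viewer there is one more tool, called after "Call:" as a command line: name --argument value ..., lists and objects as JSON in quotes. step_arm: Moves the arm, as the interface text tells. Its arguments: {"type":"object","properties":{"commands":{"type":"array","items":{"type":"array"}},"gripper":{"type":"number"},"force":{"type":"number"}},"required":["commands"]}

```bash
ls; mkdir -p pics
cat > h.py <<'E'
import numpy as np, cv2
from rig import ctrl, capture, ticket
from scipy.spatial.transform import Rotation as R
def Rq(q): return R.from_quat([q[1],q[2],q[3],q[0]])
def cam(c):
    f=c["image"].shape[0]/2/np.tan(np.radians(c["fov_y"])/2)
    return f,c["cx"],c["cy"],np.array(c["origin"],float),Rq(c["orientation"]).as_matrix()
def ray(C,u,v):
    f,cx,cy,o,M=C; return o, M@np.array([(u-cx)/f,(v-cy)/f,1.])
def atz(C,u,v,z):
    o,d=ray(C,u,v); return o+d*(z-o[2])/d[2]
def proj(C,P):
    f,cx,cy,o,M=C; p=(np.atleast_2d(P)-o)@M; return np.c_[cx+f*p[:,0]/p[:,2],cy+f*p[:,1]/p[:,2]]
def tri(l):
    A=np.zeros((3,3));b=np.zeros(3)
    for C,u,v in l:
        o,d=ray(C,u,v);d=d/np.linalg.norm(d);Q=np.eye(3)-np.outer(d,d);A+=Q;b+=Q@o
    p=np.linalg.solve(A,b)
    return p,[np.linalg.norm(proj(C,p)[0]-[u,v]) for C,u,v in l]
E
python3 - <<'E'
from h import *
import pickle
D={}
for n in ["scene","top","wrist"]:
    c=capture(n); cv2.imwrite(f"pics/{n}0.png",c["image"]); D[n]=c
    print(n,c["fov_y"],c["cx"],c["cy"],c["origin"],c["orientation"])
pickle.dump(D,open("d0.pkl","wb"))
print(ctrl.sense())
E
```

```text
pics
scene 54.085226339920325 275.1281130693796 201.25246303900673 [1031.47283389  226.62807897  850.01677874] [-0.16877866  0.51499306  0.80141179 -0.25305148]
top 48.209568214654176 281.98243592786906 204.82312569388435 [ 475.670973     14.93980707 1130.36225301] [ 0.03473205 -0.70544311  0.70748858 -0.0245684 ]
wrist 69.29612999758918 279.73865876447616 210.1394805994644 [ 235.17818892 -474.12061643  374.26013867] [ 0.107733    0.80833652 -0.57365555 -0.0768439 ]
{'time_s': 0.15, 'joints': array([-1.45842222e+00,  3.13303721e-01,  1.49825037e+00, -1.04703793e-05,
        1.33099586e+00, -2.23397129e-01]), 'dq': array([-0.00103861, -0.00277744, -0.00267885, -0.00106951,  0.00017541,
       -0.00125843]), 'tau': array([ 1.07106109e-03, -4.12365282e+01, -2.59797478e+01, -1.78190844e-04,
        3.22039181e-03,  1.63019678e-05]), 'eef_pos': array([ 172.95301201, -495.50329168,  241.88020976]), 'ee_rot': array([ 0.1178189 ,  0.69718002,  0.11849517, -0.69714964]), 'force': array([-0.14584323,  0.25267809, -0.76708568]), 'wrist_torque': array([0.01000404, 0.05711656, 0.00698699]), 'grip_width': 1.0004828771551473}
```

View pics/scene0.png

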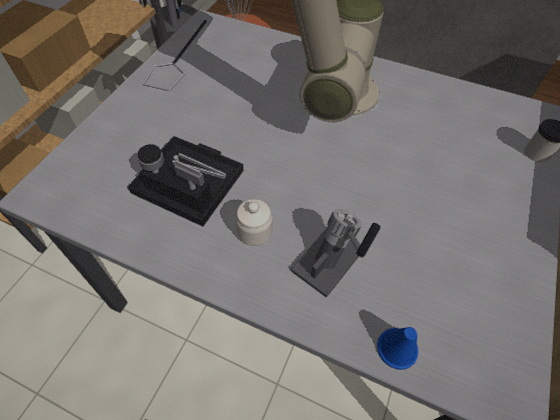

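View pics/top0.png

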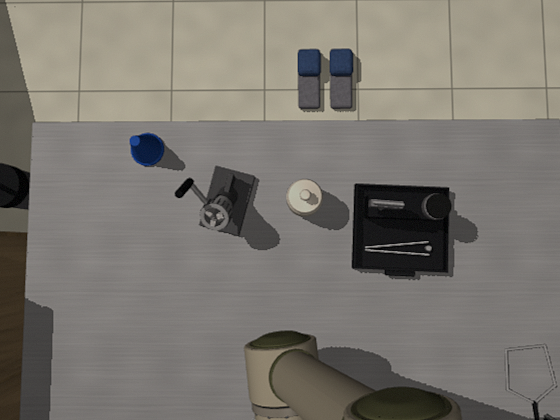

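View pics/wrist0.png

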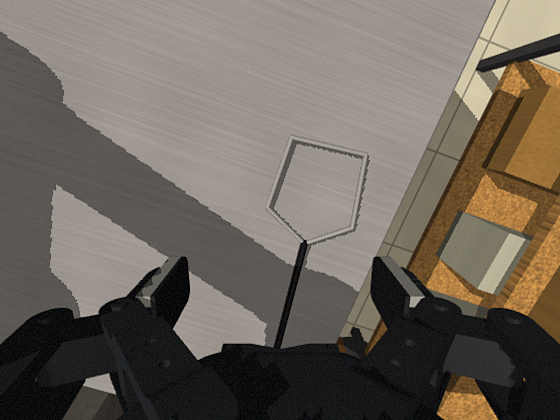

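Run:
```python
from h import *
import pickle
D=pickle.load(open("d0.pkl","rb"))
def crop(n,u,v,w,h,s):
    return cv2.resize(D[n]["image"][v:v+h,u:u+w],None,fx=s,fy=s,interpolation=cv2.INTER_CUBIC)
cv2.imwrite("pics/c1.png",crop("scene",270,190,130,110,6))
cv2.imwrite("pics/c2.png",crop("top",165,155,110,95,6))
cv2.imwrite("pics/c3.png",crop("scene",120,125,135,105,5))
cv2.imwrite("pics/c4.png",crop("top",340,175,130,110,5))
```

```text
(no output)
```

View pics/c1.png

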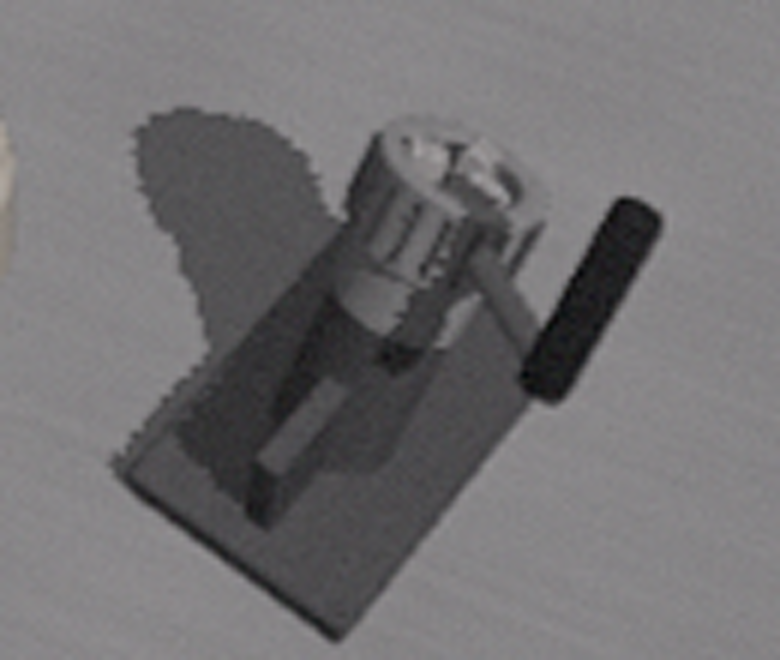

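View pics/c2.png

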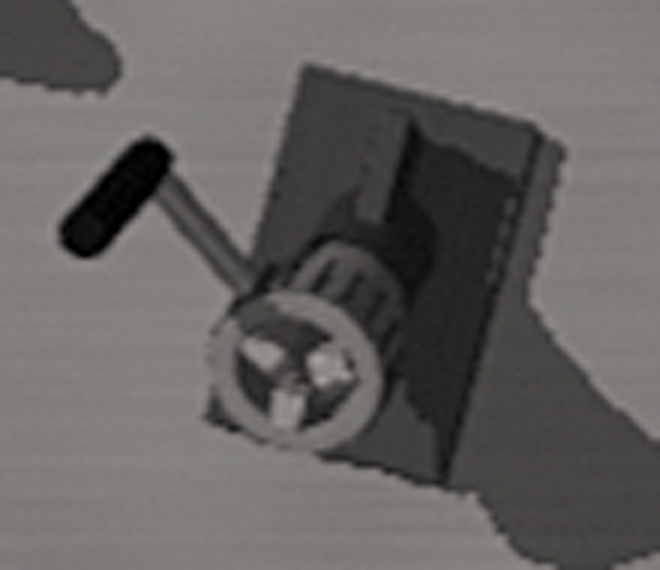

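View pics/c3.png

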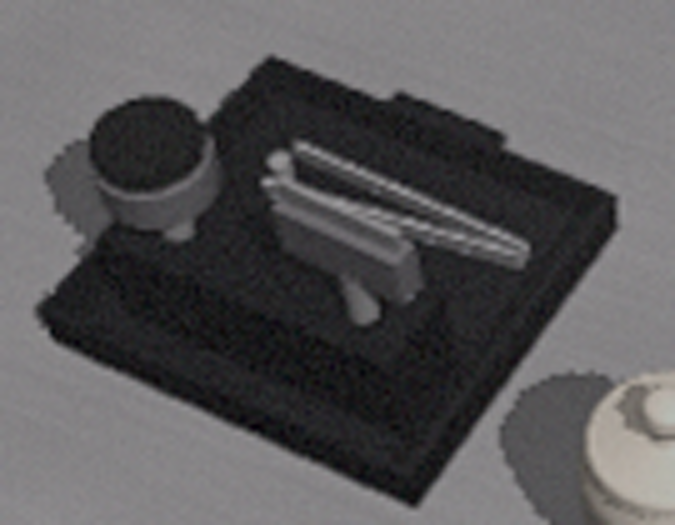

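View pics/c4.png

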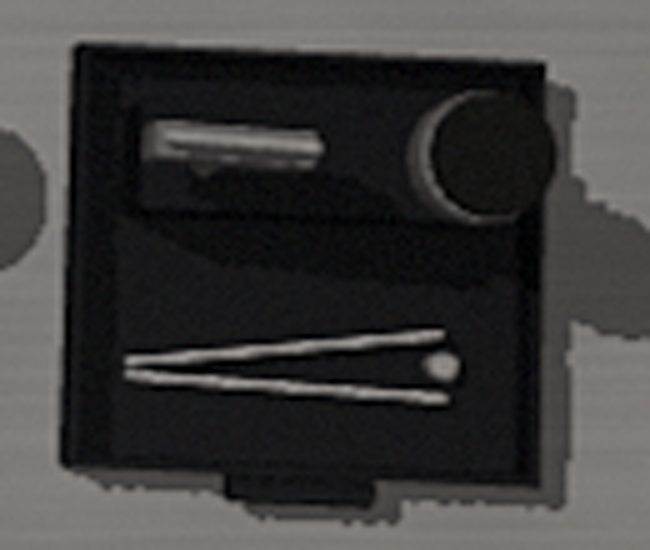

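Run:
```python
from h import *
import pickle
D=pickle.load(open("d0.pkl","rb"))
T=cam(D["top"]);S=cam(D["scene"])
c=[atz(T,165+u/6,155+v/6,14) for u,v in [(302,65),(540,130),(440,485),(210,415)]]
for p in c: print(p.round(1))
print([np.linalg.norm(c[i]-c[(i+1)%4]).round(1) for i in range(4)], np.mean(c,0))
d=c[0]-c[3]+c[1]-c[2]; print("yaw",np.degrees(np.arctan2(d[1],d[0])))
# scene plate corners: back-left? (345,625) and (130,475)
for u,v in [(345,630),(130,470)]: print("sc",atz(S,270+u/6,190+v/6,14))
def t(n,tu,tv,su,sv,k=6):
    p,e=tri([(T,tu,tv),(S,su,sv)]); print(n,p.round(1),np.round(e,2)); return p
kt=t("ktop",165+82/6,155+238/6,270+635/6,190+215/6)
kb=t("kbot",165+150/6,155+158/6,270+548/6,190+385/6)
print(np.linalg.norm(kt-kb))
t("mouth",165+300/6,155+370/6,270+468/6,190+175/6)
# tray corners at z=28
for u,v in [(78,45),(545,65),(540,485),(65,468)]: print("tray",atz(T,340+u/5,175+v/5,28).round(1))
for u,v in [(150,138),(322,150)]: print("bar end",atz(T,340+u/5,175+v/5,130).round(1))
print("pad",atz(T,340+490/5,175+155/5,131).round(1))
print("padS",atz(S,120+150/5,125+145/5,131).round(1))
print("blade S ends",atz(S,120+275/5,125+190/5,140).round(1),atz(S,120+415/5,125+243/5,140).round(1))
```

```text
[664.4 191.2  14. ]
[637.6  95.5  14. ]
[496.  134.8  14. ]
[524.  226.5  14. ]
[np.float64(99.4), np.float64(147.0), np.float64(95.9), np.float64(144.8)] [580.48926292 162.03987276  14.        ]
yaw -14.810008380776535
sc [664.57596148 193.05345085  14.        ]
sc [638.6996336   98.37519615  14.        ]
ktop [575.8 236.  193.6] [0.17 0.19]
kbot [610.4 227.8 134. ] [0.64 0.71]
69.47512234271089
mouth [534.8 176.2 120.8] [1.05 1.08]
tray [ 617.1 -143.2   28. ]
tray [ 606.7 -362.3   28. ]
tray [ 410.8 -353.7   28. ]
tray [ 419.  -134.1   28. ]
bar end [ 563.9 -158.6  130. ]
bar end [ 558.5 -231.7  130. ]
pad [ 556.1 -302.5  131. ]
padS [ 562.  -297.8  131. ]
blade S ends [ 566.9 -224.6  140. ] [ 567.2 -151.7  140. ]
```

```bash
cat >> h.py <<'E'
def core(x,y,yaw):
    hx=np.array([np.cos(yaw),np.sin(yaw),0]);Z=np.array([0,0,1.])
    s,c=.5,np.sqrt(.75)
    zc=-s*hx+c*Z; xc=c*hx+s*Z; yc=np.cross(zc,xc)
    return np.array([x,y,75.]),np.c_[xc,yc,zc]
def knobp(cp,val,z,r=90):
    o,M=core(*cp);a=np.radians(110)-val
    return o+M@np.array([r*np.cos(a),r*np.sin(a),z])
E
python3 - <<'E'
from h import *
import pickle
from scipy.optimize import least_squares
D=pickle.load(open("d0.pkl","rb"))
T=cam(D["top"]);S=cam(D["scene"])
def tp(u,v): return np.array([165+u/6,155+v/6])
def sp(u,v): return np.array([270+u/6,190+v/6])
def res(p,show=0):
    cp=p[:3];o,M=core(*cp);m=o+M@[0,0,58]
    P=[knobp(cp,p[3],108),knobp(cp,p[3],34),m]
    r=[]
    for C,L in((T,[tp(76,243),tp(156,150),tp(300,370)]),(S,[sp(640,208),sp(546,392),sp(468,175)])):
        r+=list((proj(C,P)-L).ravel())
    return np.array(r+[ (p[2]-np.radians(-14.8))*30])
q=least_squares(res,[564,168,-.25,1.4]); print(q.x,np.degrees(q.x[2]));print(q.fun.round(2))
cp=q.x[:3];print("ktop",knobp(cp,q.x[3],108),"kmid",knobp(cp,q.x[3],71),"ktop open",knobp(cp,0,108), "ktop .9",knobp(cp,.9,108))
np.save("cp.npy",q.x)
print(core(*cp))
E
```

```text
[ 5.63143298e+02  1.68383589e+02 -2.50811259e-01  1.03783444e+00] -14.37042661742726
[ 0.34 -1.19 -1.44  0.86 -1.04  0.06  0.14  0.45 -0.77 -0.4  -1.08 -1.21
  0.22]
ktop [576.06686456 236.79935862 197.13215758] kmid [593.98802535 232.20784516 165.08921764] ktop open [505.99913806 270.32823518 153.13983716] ktop .9 [569.3897571  245.94324383 192.08749599]
(array([563.14329786, 168.38358917,  75.        ]), array([[ 0.83892868,  0.24818992, -0.4843557 ],
       [-0.21493877,  0.96871139,  0.12409496],
       [ 0.5       ,  0.        ,  0.8660254 ]]))
```

```bash
cat >> h.py <<'E'
def st():
    s=ctrl.sense();M=Rq(s["ee_rot"]).as_matrix()
    ya=np.degrees(np.arctan2(M[1,1],M[0,1]))
    print("t",round(s["time_s"],2),"tcp",s["eef_pos"].round(1),"tooly ang",ya.round(1),"down",M[:,0].round(3),"F",s["force"].round(1),"g",round(s["grip_width"],3),"j",s["joints"].round(2)); return s
E
python3 - <<'E'
from h import *
s=st(); q=np.load("cp.npy"); cp=q[:3]; o,M=core(*cp); hx=np.array([np.cos(cp[2]),np.sin(cp[2]),0])
for v in [1.15,1.04,.9,.7,.5,.3,.1,0]:
    print(v,(knobp(cp,v,80)+9*M[:,0]+11*hx+[0,0,11]).round(1))
E
```

```text
t 0.15 tcp [ 173.  -495.5  241.9] tooly ang -70.8 down [-0.     0.001 -1.   ] F [-0.1  0.3 -0.8] g 1.0 j [-1.46  0.31  1.5  -0.    1.33 -0.22]
1.15 [612.4 220.4 192.1]
1.04 [607.9 228.5 188.5]
0.9 [601.2 237.8 183.3]
0.7 [589.5 248.9 175.3]
0.5 [576.  256.9 166.5]
0.3 [561.2 261.7 157.6]
0.1 [545.6 262.9 148.7]
0 [537.8 262.2 144.4]
```

Call:
step_arm --commands '[[[0.628, 1, 0.1], 0.0452], [[0.628, 1, 0.1], 0.0452], [[0.628, 1, 0.1], 0.0452], [[0.628, 1, 0], 0.0452], [[0.628, 1, 0], 0.0452]]' --gripper 1 --force 30

```text
time_s: 0.65
eef_pos: [299.1, -293.9, 254.3]
ee_rot: [0.355, 0.612, 0.355, -0.612]
force: [0.8, -0.2, 0.3]
grip_width: 0.14
```

Call:
step_arm --commands '[[[0.628, 1, 0], 0.0452], [[0.628, 1, 0], 0.0452], [[0.628, 1, 0], 0.0452], [[0.628, 1, 0], 0.0452], [[0.628, 1, 0], 0.0452]]'

```text
time_s: 1.15
eef_pos: [424.8, -93.8, 254.3]
ee_rot: [0.545, 0.45, 0.545, -0.45]
force: [0.5, -1.0, 0.3]
grip_width: -0.001
```

Call:
step_arm --commands '[[[0.628, 1, 0], 0.0452], [[0.628, 1, 0], 0.0452], [[0.628, 1, 0], 0.0452], [[0.628, 1, 0], 0.0452]]'

```text
time_s: 1.55
eef_pos: [525.3, 66.3, 254.1]
ee_rot: [0.65, 0.279, 0.65, -0.279]
force: [0.4, -0.6, 0.7]
grip_width: -0.002
```

Run:
```python
from h import *
import pickle
st()
c=capture("wrist");cv2.imwrite("pics/w1.png",c["image"]);pickle.dump(c,open("w1.pkl","wb"))
print(c["origin"])
```

```text
t 1.55 tcp [525.3  66.3 254.1] tooly ang 43.5 down [-0. -0. -1.] F [ 0.4 -0.6  0.7] g -0.002 j [-0.1   0.31  1.46 -0.    1.36 -0.85]
[479.30580231 114.08285249 386.5902481 ]
```

View pics/w1.png

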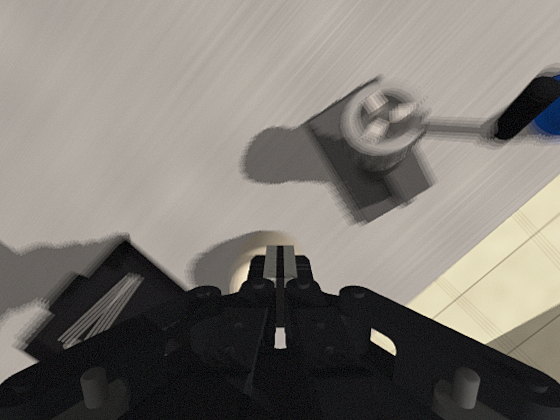

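Call:
step_arm --commands '[[[0.2, 0.5, 0.1], 0.0452], [[0, 0, 0], 0], [[0, 0, 0], 0]]'

```text
time_s: 1.9
eef_pos: [532.5, 84.2, 258.0]
ee_rot: [0.667, 0.235, 0.667, -0.235]
force: [0.4, -1.1, -0.5]
grip_width: 0.005
```

Run:
```python
from h import *
import pickle
st()
c=capture("wrist");cv2.imwrite("pics/w2.png",c["image"]);pickle.dump(c,open("w2.pkl","wb"))
C=cam(c);q=np.load("cp.npy");cp=q[:3];o,M=core(*cp)
im=c["image"].copy()
def poly(P,col):
    cv2.polylines(im,[np.round(proj(C,P)*16).astype(int)],True,col,1,cv2.LINE_AA,4)
a=np.linspace(0,2*np.pi,60)
for r,z in((32,58),(32,24),(22,58)): poly([o+M@[r*np.cos(t),r*np.sin(t),z] for t in a],(0,255,0))
k=knobp(cp,q[3],0)
for z in(34,108): poly([k+M@[9*np.cos(t),9*np.sin(t),z] for t in a],(0,0,255))
cv2.imwrite("pics/w2o.png",im)
```

```text
t 1.9 tcp [532.5  84.2 258. ] tooly ang 51.2 down [-0.001 -0.    -1.   ] F [ 0.4 -1.1 -0.5] g 0.005 j [-0.06  0.33  1.43 -0.    1.38 -0.95]
```

View pics/w2o.png

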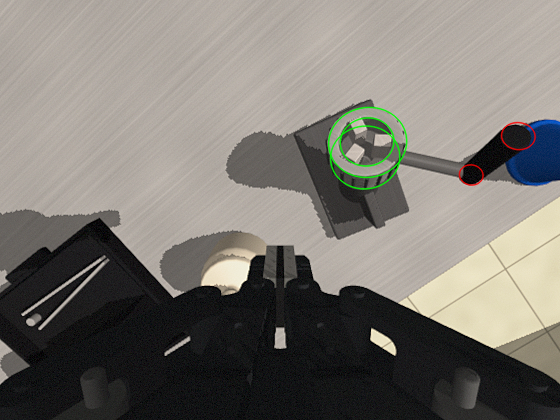

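Run:
```python
import cv2
for n in("w2","w2o"):
    a=cv2.imread(f"pics/{n}.png")[90:210,315:555]
    cv2.imwrite(f"pics/{n}z.png",cv2.resize(a,None,fx=3.3,fy=3.3,interpolation=cv2.INTER_CUBIC))
a=cv2.vconcat([cv2.resize(cv2.imread(f"pics/{n}z.png"),(600,300)) for n in("w2","w2o")]);cv2.imwrite("pics/w2zz.png",a)
```

```text
(no output)
```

View pics/w2zz.png

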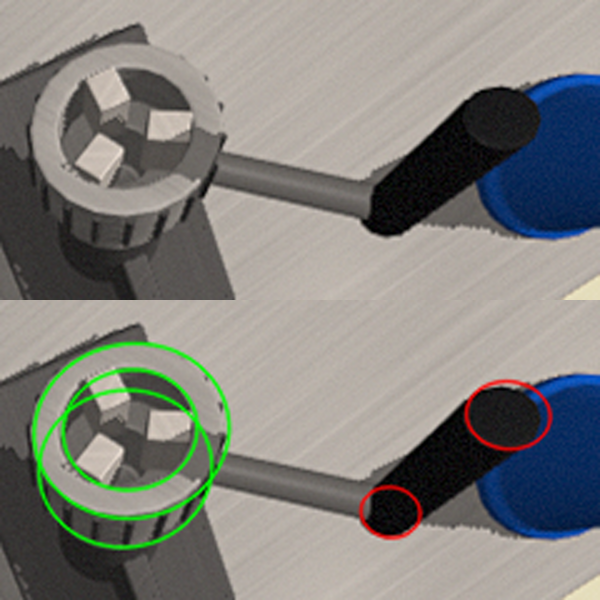

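Run:
```python
from h import *
import pickle
from scipy.optimize import least_squares
D=pickle.load(open("d0.pkl","rb"))
T=cam(D["top"]);S=cam(D["scene"]);W=cam(pickle.load(open("w2.pkl","rb")))
def tp(u,v): return np.array([165+u/6,155+v/6])
def sp(u,v): return np.array([270+u/6,190+v/6])
def res(p):
    cp=p[:3];o,M=core(*cp);m=o+M@[0,0,58]
    P=[knobp(cp,p[3],108),m]
    r=[]
    for C,L in((T,[tp(76,243),tp(300,370)]),(S,[sp(640,208),sp(468,175)]),(W,[(516.6,137.4),(365.8,142.)])):
        r+=list((proj(C,P)-L).ravel())
    return np.array(r+[ (p[2]-np.radians(-14.8))*30])
q=least_squares(res,[564,168,-.25,1.]); print(q.x,np.degrees(q.x[2]));print(q.fun.round(2))
np.save("cp.npy",q.x); cp=q.x[:3]
o,M=core(*cp); hx=np.array([np.cos(cp[2]),np.sin(cp[2]),0])
for v in [1.15,q.x[3],.9,.7,.5,.3,.1,0]:
    print(round(v,2),(knobp(cp,v,80)+9*M[:,0]+11*hx+[0,0,11]).round(1))
```

```text
[ 5.63468701e+02  1.67989889e+02 -2.44389295e-01  1.04734415e+00] -14.00247516757181
[ 0.79 -1.36 -0.78 -0.07 -0.38  0.3  -1.38 -1.2   0.25 -0.48 -0.04 -0.22
  0.42]
1.15 [612.4 220.4 192.1]
1.05 [608.2 227.9 188.7]
0.9 [601.  237.7 183.3]
0.7 [589.3 248.6 175.3]
0.5 [575.8 256.6 166.5]
0.3 [560.9 261.3 157.6]
0.1 [545.4 262.4 148.7]
0 [537.5 261.6 144.4]
```

Call:
step_arm --commands '[[[0.56, 0.875, 0], 0.0345], [[0.56, 0.875, 0], 0.0345], [[0.56, 0.875, 0], 0.0345], [[0.56, 0.875, 0], 0.0345], [[0, 0, -0.5], 0]]'

```text
time_s: 2.45
eef_pos: [624.6, 226.8, 239.6]
ee_rot: [0.704, 0.085, 0.7, -0.083]
force: [0.8, 0.1, -0.6]
grip_width: 0.001
```

Call:
step_arm --commands '[[[0, 0, -0.6], 0], [[0, 0, -0.6], 0], [[0, 0, 0], 0]]'

```text
time_s: 2.75
eef_pos: [621.0, 222.9, 186.9]
ee_rot: [0.7, 0.086, 0.704, -0.087]
force: [0.1, -0.4, 0.6]
grip_width: 0.0
```

Run:
```python
from h import *
st()
c=capture("wrist");cv2.imwrite("pics/w3.png",c["image"])
c=capture("scene");cv2.imwrite("pics/s3.png",cv2.resize(c["image"][130:330,230:480],None,fx=3,fy=3))
```

```text
t 2.75 tcp [621.  222.9 186.9] tooly ang 76.0 down [-0.007 -0.001 -1.   ] F [ 0.1 -0.4  0.6] g 0.0 j [ 0.17  0.66  1.11 -0.    1.38 -1.16]
```

View pics/w3.png

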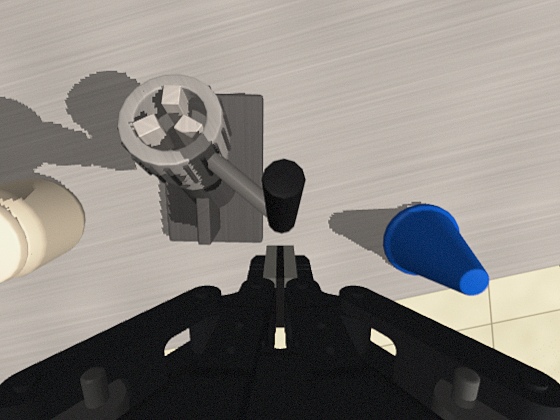

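View pics/s3.png

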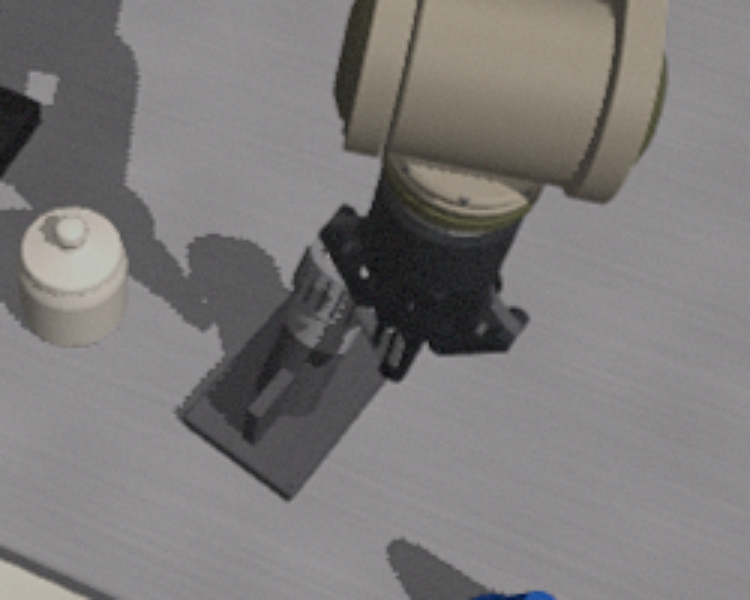

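Call:
step_arm --commands '[[[-0.32, 0.125, 0], 0], [[-0.18, 0.245, -0.11], 0], [[-0.29, 0.27, -0.2], 0], [[0, 0, 0], 0]]'

```text
time_s: 3.25
eef_pos: [590.4, 251.8, 179.1]
ee_rot: [0.703, 0.086, 0.701, -0.084]
force: [-0.2, -0.5, 1.0]
grip_width: -0.001
```

Call:
step_arm --commands '[[[-0.17, 0.1, -0.11], 0], [[-0.17, 0.1, -0.11], 0], [[-0.19, 0.06, -0.11], 0], [[-0.19, 0.06, -0.11], 0]]'

```text
time_s: 3.65
eef_pos: [561.1, 262.8, 159.8]
ee_rot: [0.702, 0.085, 0.702, -0.086]
force: [2.6, 0.9, 0.8]
grip_width: -0.001
```

Run:
```python
from h import *
st()
c=capture("wrist");cv2.imwrite("pics/w4.png",c["image"])
```

```text
t 3.65 tcp [561.1 262.8 159.8] tooly ang 76.1 down [-0. -0. -1.] F [2.6 0.9 0.8] g -0.001 j [ 0.25  0.59  1.3  -0.    1.25 -1.08]
```

View pics/w4.png

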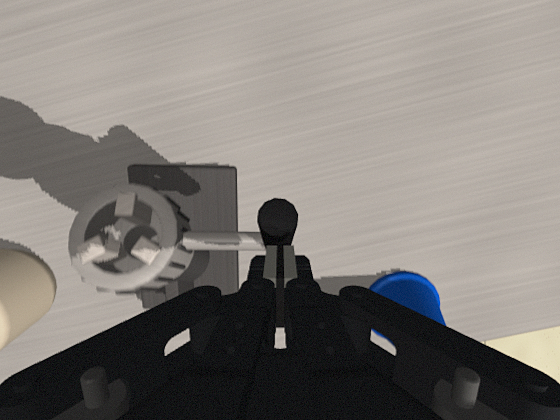

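Call:
step_arm --commands '[[[-0.17, 0, -0.11], 0], [[-0.17, 0, -0.1], 0], [[-0.17, -0.02, -0.1], 0], [[0, 0, 0], 0]]'

```text
time_s: 4.1
eef_pos: [540.2, 261.7, 147.2]
ee_rot: [0.701, 0.085, 0.703, -0.086]
force: [0.5, 0.4, -0.2]
grip_width: 0.001
```

Run:
```python
from h import *
import pickle
st()
c=capture("wrist");cv2.imwrite("pics/w5.png",c["image"])
c=capture("top");cv2.imwrite("pics/t5.png",cv2.resize(c["image"][130:260,120:290],None,fx=4,fy=4));pickle.dump(c,open("t5.pkl","wb"))
```

```text
t 4.1 tcp [540.2 261.7 147.2] tooly ang 76.1 down [-0.002 -0.001 -1.   ] F [ 0.5  0.4 -0.2] g 0.001 j [ 0.26  0.56  1.38 -0.    1.2  -1.07]
```

View pics/w5.png

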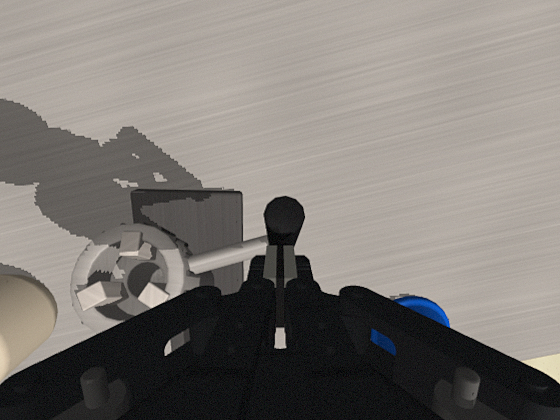

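Call:
step_arm --commands '[[[-0.08, -0.01, -0.04], 0], [[0, 0, 0], 0]]'

```text
time_s: 4.4
eef_pos: [538.1, 261.4, 146.2]
ee_rot: [0.702, 0.085, 0.702, -0.086]
force: [0.6, 0.0, -0.1]
grip_width: -0.004
```

Call:
step_arm --commands '[[[-0.06, -0.01, -0.04], 0], [[0, 0, 0], 0]]'

```text
time_s: 4.6
eef_pos: [535.7, 261.1, 144.6]
ee_rot: [0.702, 0.085, 0.702, -0.085]
force: [0.6, 0.0, 0.4]
grip_width: -0.0
```

Call:
step_arm --commands '[[[0.4, 0, 0.5], 0], [[0, 0, 1], 0], [[0, 0, 1], 0], [[0, 0, 0.3], 0], [[0, 0, 0], 0]]'

```text
time_s: 5.1
eef_pos: [552.2, 261.2, 258.2]
ee_rot: [0.703, 0.086, 0.701, -0.085]
force: [-0.8, -0.1, -1.0]
grip_width: 0.002
```

Call:
step_arm --commands '[[[0, -1, 0], -0.047], [[0, -1, 0], -0.047], [[0, -0.5, 0], -0.047], [[0, 0, 0], 0], [[0, 0, 0], 0]]' --gripper -1

```text
time_s: 5.6
eef_pos: [551.5, 161.3, 255.2]
ee_rot: [0.665, 0.237, 0.667, -0.237]
force: [0.0, 0.1, -0.3]
grip_width: 0.849
```

```bash
cat >> h.py <<'E'
def overlay(c,cp,val,fn,head=None):
    C=cam(c);o,M=core(*cp);im=c["image"].copy();a=np.linspace(0,2*np.pi,60)
    def poly(P,col): cv2.polylines(im,[np.round(proj(C,P)*16).astype(int)],True,col,1,cv2.LINE_AA,4)
    for r,z in((32,58),(22,58),(11,34)): poly([o+M@[r*np.cos(t),r*np.sin(t),z] for t in a],(0,255,0))
    k=knobp(cp,val,0)
    for z in(34,108): poly([k+M@[9*np.cos(t),9*np.sin(t),z] for t in a],(0,0,255))
    cv2.imwrite(fn,im)
E
python3 - <<'E'
from h import *
import pickle
st()
c=capture("wrist");pickle.dump(c,open("w6.pkl","wb"))
cp=np.load("cp.npy")[:3];overlay(c,cp,0,"pics/w6.png")
E
```

```text
t 5.6 tcp [551.5 161.3 255.2] tooly ang 50.9 down [-0.003  0.    -1.   ] F [ 0.   0.1 -0.3] g 0.849 j [ 0.08  0.42  1.32  0.    1.41 -0.81]
```

View pics/w6.png

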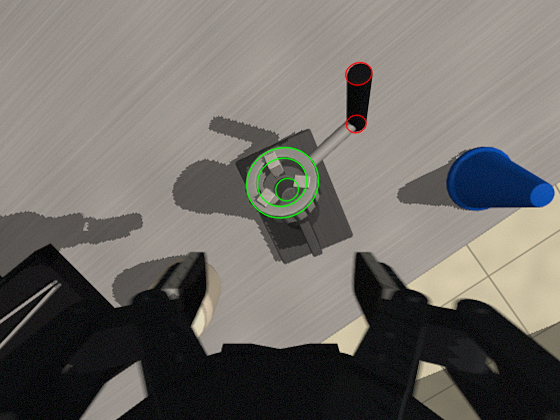

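Call:
step_arm --commands '[[[0.02, -0.935, 0], -0.027], [[0.02, -0.935, 0], -0.027], [[0.02, -0.935, 0], -0.027], [[0.02, -0.935, 0], -0.027], [[0.02, -0.935, 0], -0.027]]'

```text
time_s: 6.15
eef_pos: [555.8, -26.1, 256.1]
ee_rot: [0.601, 0.372, 0.601, -0.372]
force: [-0.4, 0.1, -0.7]
grip_width: 1.003
```

Call:
step_arm --commands '[[[0.02, -0.935, 0], -0.027], [[0.02, -0.935, 0], -0.027], [[0.02, -0.935, 0], -0.027], [[0.02, -0.935, 0], -0.027], [[0.02, -0.935, 0], -0.027]]'

```text
time_s: 6.65
eef_pos: [560.3, -213.2, 256.0]
ee_rot: [0.509, 0.491, 0.51, -0.491]
force: [0.1, 0.5, 0.9]
grip_width: 1.002
```

Call:
step_arm --commands '[[[0.02, -0.935, 0], -0.027], [[0, 0, 0], 0], [[0, 0, 0], 0]]'

```text
time_s: 6.95
eef_pos: [561.0, -249.7, 255.7]
ee_rot: [0.488, 0.511, 0.489, -0.511]
force: [-0.1, -0.3, 0.2]
grip_width: 1.003
```

Run:
```python
from h import *
import pickle
st()
c=capture("wrist");pickle.dump(c,open("w7.pkl","wb"));cv2.imwrite("pics/w7.png",c["image"])
cv2.imwrite("pics/w7z.png",cv2.resize(c["image"][80:280,180:400],None,fx=3.5,fy=3,interpolation=cv2.INTER_CUBIC))
```

```text
t 6.95 tcp [ 561.  -249.7  255.7] tooly ang -2.6 down [-0.001  0.001 -1.   ] F [-0.1 -0.3  0.2] g 1.003 j [-0.61  0.51  1.18  0.    1.46 -0.56]
```

View pics/w7.png

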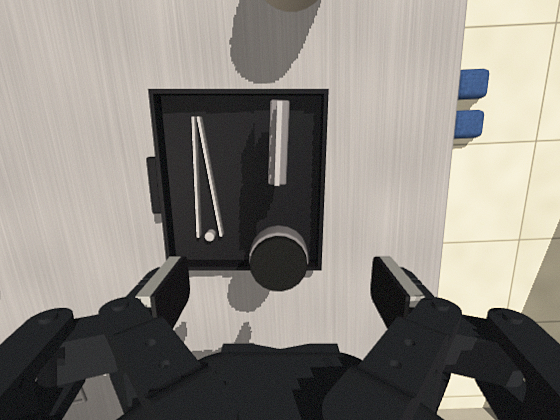

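View pics/w7z.png

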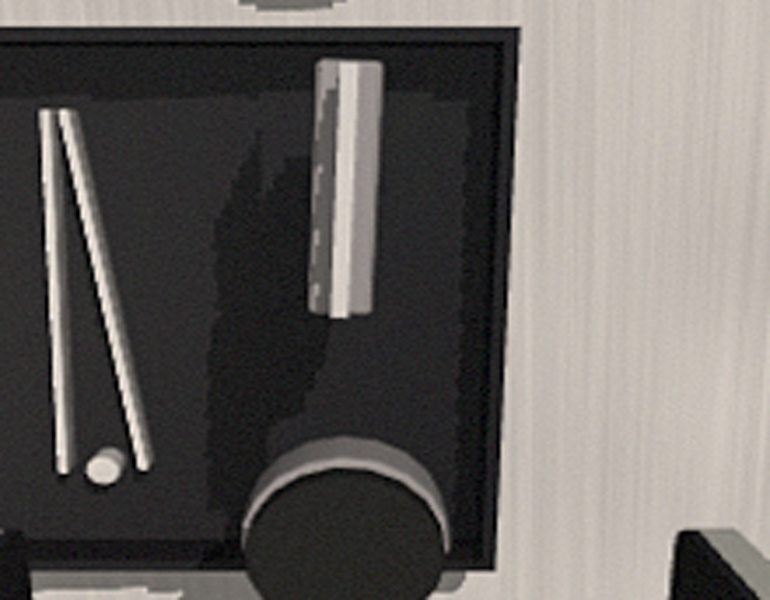

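Run:
```python
from h import *
import pickle
C=cam(pickle.load(open("w7.pkl","rb")))
p=lambda u,v,z:atz(C,180+u/3.5,80+v/3,z)
L=[p(317,62,127),p(382,64,127),p(374,312,127),p(309,310,127)]
for x in L: print(x.round(1))
m=np.mean(L,0);d=(L[0]+L[1]-L[2]-L[3]);print(m.round(1),"long ang",np.degrees(np.arctan2(d[1],d[0])),np.linalg.norm(d)/2,np.linalg.norm(L[0]-L[1]))
print("blade",p(349,62,140),p(340,315,140))
```

```text
[ 556.9 -162.5  127. ]
[ 572.  -163.7  127. ]
[ 567.5 -231.5  127. ]
[ 551.4 -230.2  127. ]
[ 562. -197.  127.] long ang 85.76033106379394 67.94963327189488 15.083266777217107
blade [ 564.32509562 -163.88418914  140.        ] [ 559.24398572 -229.6234101   140.        ]
```

Call:
step_arm --commands '[[[0.01, 0.66, -0.2], -0.009], [[0.01, 0.66, -0.2], 0], [[0, 0, -0.8], 0], [[0, 0, 0], 0]]' --gripper -1

```text
time_s: 7.4
eef_pos: [560.5, -194.6, 205.5]
ee_rot: [-0.479, -0.517, -0.484, 0.518]
force: [0.1, -0.3, -0.4]
grip_width: 1.001
```

Run:
```python
from h import *
import pickle
st()
c=capture("wrist");pickle.dump(c,open("w8.pkl","wb"));cv2.imwrite("pics/w8.png",c["image"])
```

```text
t 7.4 tcp [ 560.5 -194.6  205.5] tooly ang -4.1 down [-0.006  0.004 -1.   ] F [ 0.1 -0.3 -0.4] g 1.001 j [-0.53  0.5   1.33  0.    1.32 -0.46]
```

View pics/w8.png

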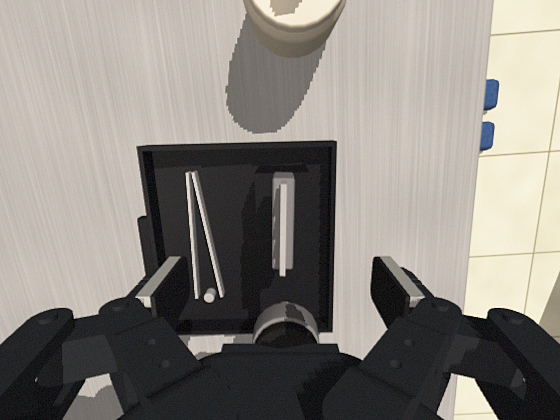

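Call:
step_arm --commands '[[[0.02, -0.04, -0.82], 0], [[0, 0, -0.82], 0], [[0, 0, -0.82], 0], [[0, 0, 0], 0], [[0, 0, 0], 0]]'

```text
time_s: 7.95
eef_pos: [563.1, -199.4, 112.2]
ee_rot: [0.481, 0.519, 0.48, -0.518]
force: [0.1, -0.7, 2.3]
grip_width: 1.004
```

Call:
step_arm --commands '[[[0, 0, 0], 0], [[0, 0, 0], 0], [[0, 0, 0], 0], [[0, 0, 0], 0], [[0, 0, 0], 0]]' --gripper 1 --force 30

```text
time_s: 8.45
eef_pos: [562.3, -199.2, 110.7]
ee_rot: [-0.481, -0.519, -0.481, 0.519]
force: [-2.0, -0.2, 4.1]
grip_width: 0.184
```

Run:
```python
from h import *
import pickle
st()
c=capture("wrist");cv2.imwrite("pics/w9.png",c["image"])
```

```text
t 8.45 tcp [ 562.3 -199.2  110.7] tooly ang -4.3 down [ 0. -0. -1.] F [-2.  -0.2  4.1] g 0.184 j [-0.54  0.59  1.43 -0.    1.11 -0.46]
```

View pics/w9.png

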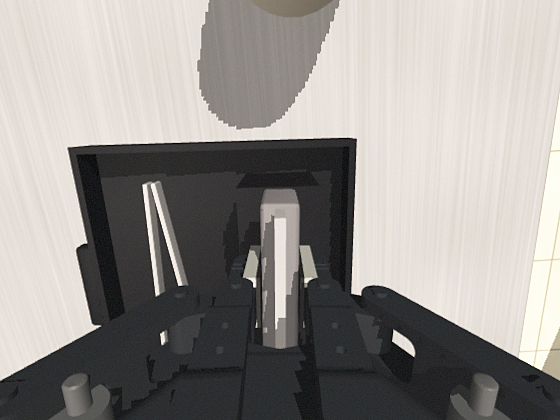

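Call:
step_arm --commands '[[[0, 0, 0.5], 0], [[0, 0, 1], 0], [[0, 0, 1], 0], [[0, 0, 1], 0], [[0, 0, 0.3], 0]]'

```text
time_s: 9.0
eef_pos: [563.1, -199.5, 266.6]
ee_rot: [0.483, 0.519, 0.479, -0.518]
force: [0.6, -0.6, -0.6]
grip_width: 0.181
```

Run:
```python
from h import *
import pickle
st()
c=capture("scene");cv2.imwrite("pics/s10.png",cv2.resize(c["image"][50:250,80:330],None,fx=3,fy=3,interpolation=cv2.INTER_CUBIC))
c=capture("wrist");cv2.imwrite("pics/w10.png",c["image"])
```

```text
t 9.0 tcp [ 563.1 -199.5  266.6] tooly ang -4.3 down [ 0.006 -0.003 -1.   ] F [ 0.6 -0.6 -0.6] g 0.181 j [-0.54  0.46  1.23  0.    1.45 -0.46]
```

View pics/s10.png

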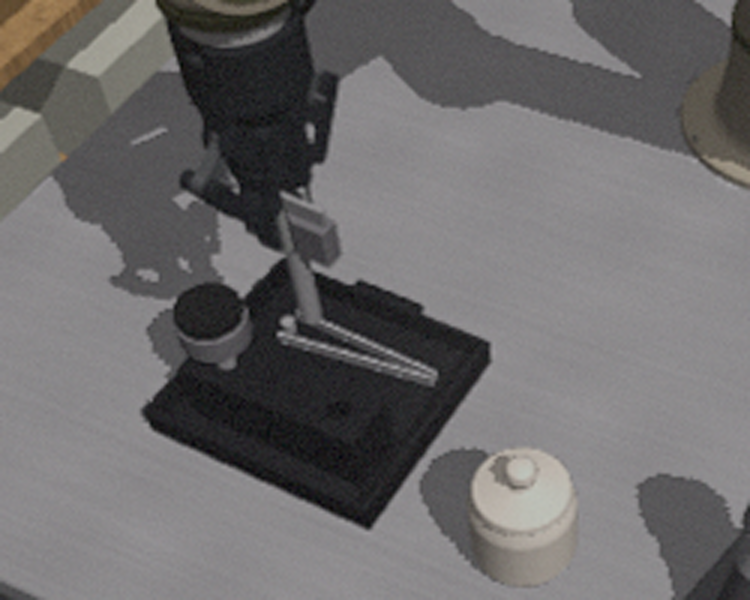

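View pics/w10.png

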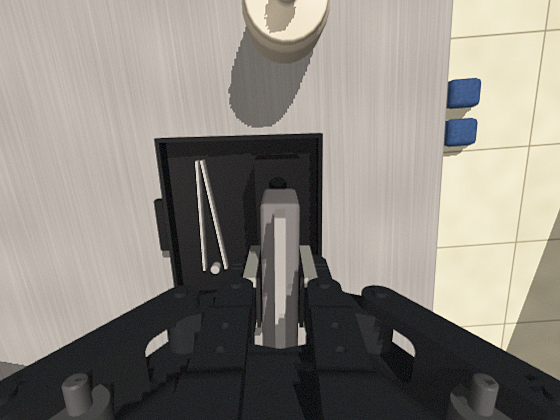

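Run:
```python
import cv2
a=cv2.imread("pics/w10.png")[170:360,220:340];cv2.imwrite("pics/w10z.png",cv2.resize(a,None,fx=3,fy=3,interpolation=cv2.INTER_CUBIC))
```

```text
(no output)
```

View pics/w10z.png

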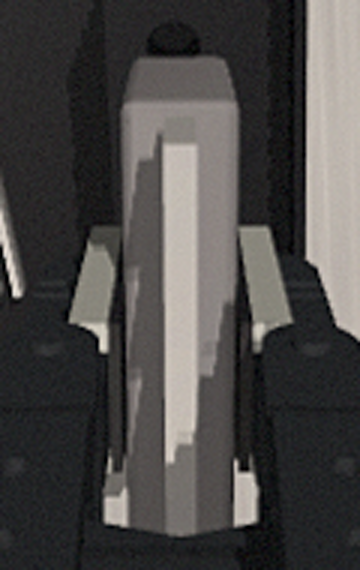

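Run:
```python
from h import *
from scipy.optimize import least_squares
c=capture("wrist");C=cam(c);s=st()
M=Rq(s["ee_rot"]).as_matrix();y=M[:,1];a=np.array([-y[1],y[0],0]);t=s["eef_pos"]
print(C[3]-t)
def res(p):
    d,h,l=p; tip=t+[0,0,8-h]
    P=[tip+a*(d+35)+[0,0,107]+y*l,tip+a*(d+33)+[0,0,120]+y*l,tip+a*(d+35)+[0,0,75]+y*l]
    return (proj(C,P)-[(280,204),(280,217.3),(279,189)]).ravel()
q=least_squares(res,[0,98,0]);print(q.x,q.fun.round(1))
for dd in(-4,0,2,4): print(dd, proj(C,t+[0,0,8-q.x[1]+107]+a*(dd+35)))
```

```text
t 9.15 tcp [ 562.1 -199.   261.5] tooly ang -4.3 down [-0.001  0.    -1.   ] F [-0.7  0.4 -1.8] g 0.182 j [-0.54  0.46  1.23  0.    1.45 -0.46]
[  4.80305169  65.66447664 134.43455971]
[ -0.51224079 104.99450432   0.13876349] [-0.3 -0.  -0.2  0.   0.6  0. ]
-4 [[279.40282441 211.90903536]]
0 [[279.40551961 202.7758824 ]]
2 [[279.40688394 198.15262707]]
4 [[279.40825961 193.49095791]]
```

```bash
cat >> h.py <<'E'
def tcp_for(cp,x,s,L,th):
    # tip at core (x,0,s), lean th from vertical towards robot; grip at L along shank
    o,M=core(*cp);hx=np.array([np.cos(cp[2]),np.sin(cp[2]),0])
    tip=o+M@np.array([x,0,s]); return tip+L*(np.cos(th)*np.array([0,0,1])-np.sin(th)*hx)-np.array([0,0,8])
E
python3 - <<'E'
from h import *
st();cp=np.load("cp.npy")[:3];r=np.radians
for n,a in [("above",(0,52,100,0)),("rot10",(-4.5,52,100,r(10))),("rot20",(-4.5,52,100,r(20))),("rot30",(-4.5,52,100,r(30))),("rot30c",(0,52,100,r(30))),("in",(0,0,100,r(30)))]:
    print(n,tcp_for(cp,*a).round(1))
E
```

```text
t 9.15 tcp [ 562.1 -199.   261.5] tooly ang -4.3 down [-0.001  0.    -1.   ] F [-0.7  0.4 -1.8] g 0.182 j [-0.54  0.46  1.23  0.    1.45 -0.46]
above [538.2 174.3 212. ]
rot10 [517.6 179.4 208.3]
rot20 [501.3 183.5 203.8]
rot30 [485.9 187.3 196.4]
rot30c [489.7 186.4 198.6]
in [515.  180.1 153.6]
```

Call:
step_arm --commands '[[[-0.06, 0.933, 0], 0.0446], [[-0.06, 0.933, 0], 0.0446], [[-0.06, 0.933, 0], 0.0446], [[-0.06, 0.933, 0], 0.0446], [[-0.06, 0.933, 0], 0.0446]]'

```text
time_s: 9.65
eef_pos: [549.3, -10.9, 259.8]
ee_rot: [0.629, 0.32, 0.632, -0.321]
force: [1.3, -0.0, -2.2]
grip_width: 0.179
```

Call:
step_arm --commands '[[[-0.06, 0.933, 0], 0.0446], [[-0.06, 0.933, 0], 0.0446], [[-0.06, 0.933, 0], 0.0446], [[-0.06, 0.933, 0], 0.0446], [[-0.06, 0.933, 0], 0.0446]]'

```text
time_s: 10.15
eef_pos: [537.3, 175.5, 259.8]
ee_rot: [0.701, 0.084, 0.703, -0.085]
force: [0.1, -0.2, -1.5]
grip_width: 0.184
```

Call:
step_arm --commands '[[[0, 0, 0], 0], [[0, 0, 0], 0], [[0, 0, 0], 0]]'

```text
time_s: 10.45
eef_pos: [538.1, 173.3, 261.0]
ee_rot: [0.701, 0.087, 0.703, -0.087]
force: [-0.0, 0.2, -1.7]
grip_width: 0.181
```

Run:
```python
from h import *
import pickle
st()
c=capture("wrist");cv2.imwrite("pics/w11.png",c["image"]);pickle.dump(c,open("w11.pkl","wb"))
c=capture("scene");cv2.imwrite("pics/s11.png",cv2.resize(c["image"][120:320,240:490],None,fx=3,fy=3,interpolation=cv2.INTER_CUBIC))
```

```text
t 10.45 tcp [538.1 173.3 261. ] tooly ang 75.8 down [-0.002 -0.    -1.   ] F [-0.   0.2 -1.7] g 0.181 j [ 0.1   0.39  1.34 -0.    1.41 -1.22]
```

View pics/w11.png

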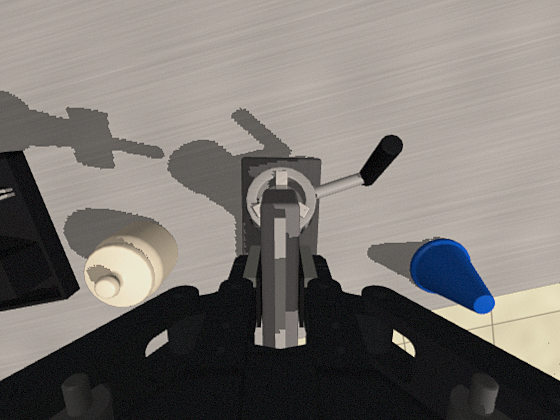

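View pics/s11.png

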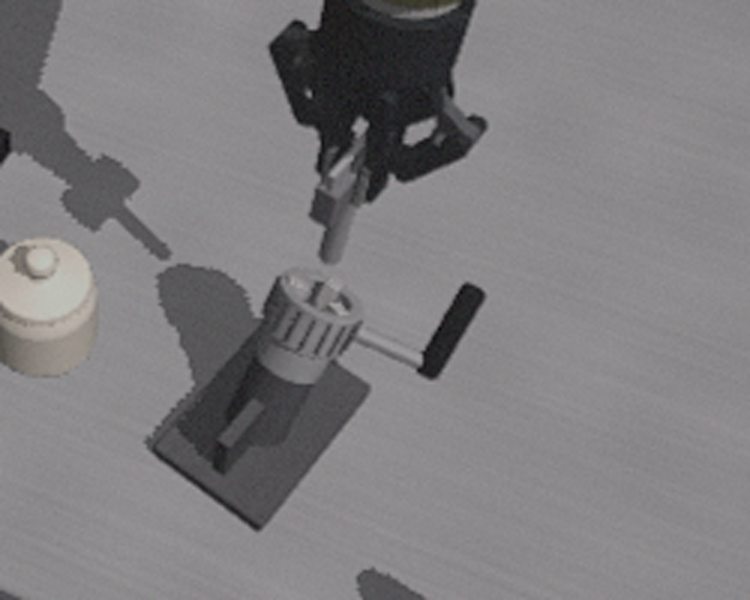

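Run:
```python
from h import *
import pickle
D=pickle.load(open("d0.pkl","rb"));S=cam(D["scene"])
for L in(98,105): print(L,(proj(S,[538.1,173.3,269-L])[0]-[240,120])*3)
cp=np.load("cp.npy")[:3];o,M=core(*cp);print("mouth",(proj(S,o+M@[0,0,61])[0]-[240,120])*3)
print((proj(S,[o+M@[0,35,58],o+M@[0,-32,58]])-[240,120])*3)
```

```text
98 [326.45371007 258.85803109]
105 [324.83820404 264.76057324]
mouth [321.57766143 290.4622444 ]
[[362.62792358 320.43745432]
 [281.80899019 270.26978454]]
```

Call:
step_arm --commands '[[[0, 0.02, -0.6], 0], [[0, 0, -0.4], 0], [[0, 0, 0], 0], [[0, 0, 0], 0]]'

```text
time_s: 10.95
eef_pos: [538.5, 174.4, 222.8]
ee_rot: [0.702, 0.087, 0.702, -0.087]
force: [0.3, -0.1, -1.2]
grip_width: 0.18
```

Call:
step_arm --commands '[[[0, 0, -0.2], 0], [[0, 0, 0], 0], [[0, 0, 0], 0]]' --force 25

```text
time_s: 11.25
eef_pos: [538.3, 174.9, 214.5]
ee_rot: [0.702, 0.087, 0.702, -0.087]
force: [-0.2, -0.6, -1.3]
grip_width: 0.183
```

Run:
```python
from h import *
import pickle
st()
c=capture("wrist");cv2.imwrite("pics/w12.png",c["image"])
c=capture("scene");cv2.imwrite("pics/s12.png",cv2.resize(c["image"][170:270,290:415],None,fx=6,fy=6,interpolation=cv2.INTER_CUBIC))
```

```text
t 11.25 tcp [538.3 174.9 214.5] tooly ang 75.9 down [ 0. -0. -1.] F [-0.2 -0.6 -1.3] g 0.183 j [ 0.11  0.42  1.41 -0.    1.3  -1.22]
```

View pics/s12.png

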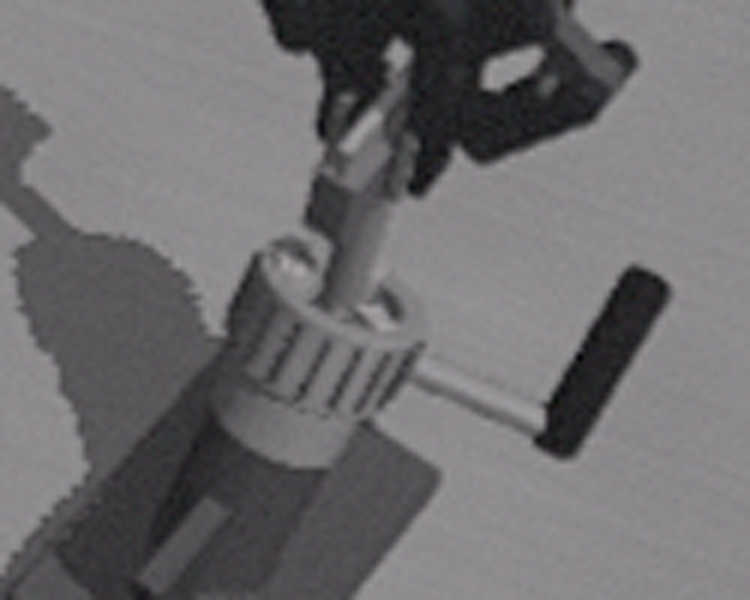

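View pics/w12.png

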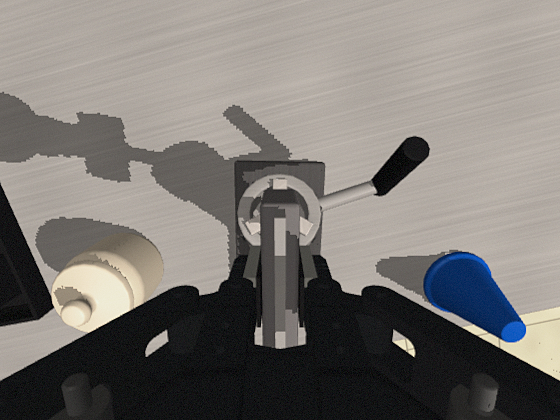

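Call:
step_arm --commands '[[[0, 0, -0.08], 0], [[-0.13, 0.025, -0.025], 0], [[-0.13, 0.025, -0.025], 0], [[0, 0, 0], 0]]'

```text
time_s: 11.75
eef_pos: [527.8, 177.0, 209.6]
ee_rot: [0.702, 0.086, 0.701, -0.086]
force: [1.3, -1.1, -0.5]
grip_width: 0.184
```

Call:
step_arm --commands '[[[-0.13, 0.03, -0.025], 0], [[-0.13, 0.03, -0.025], 0], [[0, 0, 0], 0]]'

```text
time_s: 12.05
eef_pos: [517.0, 179.6, 207.3]
ee_rot: [0.702, 0.086, 0.702, -0.086]
force: [2.6, -0.5, 2.0]
grip_width: 0.182
```

Run:
```python
from h import *
st()
c=capture("wrist");cv2.imwrite("pics/w13.png",c["image"][150:370,180:400].repeat(2,0).repeat(2,1))
```

```text
t 12.05 tcp [517.  179.6 207.3] tooly ang 76.0 down [ 0.  0. -1.] F [ 2.6 -0.5  2. ] g 0.182 j [ 0.12  0.39  1.48  0.    1.27 -1.21]
```

View pics/w13.png

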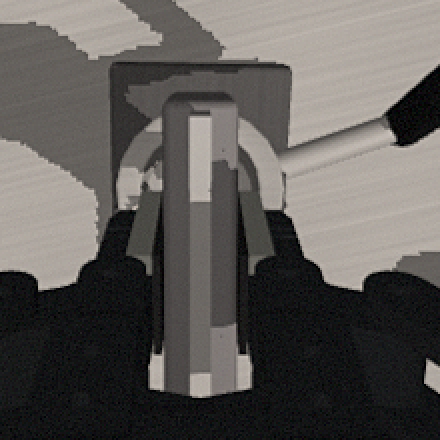

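Call:
step_arm --commands '[[[-0.13, 0.033, -0.033], 0], [[-0.13, 0.033, -0.033], 0], [[-0.13, 0.033, -0.033], 0], [[0, 0, 0], 0]]'

```text
time_s: 12.5
eef_pos: [501.0, 183.5, 202.8]
ee_rot: [0.701, 0.086, 0.702, -0.086]
force: [1.4, 0.3, 0.7]
grip_width: 0.175
```

Call:
step_arm --commands '[[[-0.13, 0.032, -0.055], 0], [[-0.13, 0.032, -0.06], 0], [[-0.13, 0.032, -0.06], 0], [[0, 0, 0], 0]]'

```text
time_s: 12.9
eef_pos: [485.3, 187.3, 195.7]
ee_rot: [0.701, 0.086, 0.702, -0.086]
force: [0.5, -0.0, -0.6]
grip_width: 0.175
```

Run:
```python
from h import *
import pickle
st()
c=capture("wrist");cv2.imwrite("pics/w14.png",c["image"][150:370,180:400].repeat(2,0).repeat(2,1));pickle.dump(c,open("w14.pkl","wb"))
c=capture("scene");cv2.imwrite("pics/s14.png",cv2.resize(c["image"][170:270,290:415],None,fx=6,fy=6,interpolation=cv2.INTER_CUBIC));pickle.dump(c,open("s14.pkl","wb"))
```

```text
t 12.9 tcp [485.3 187.3 195.7] tooly ang 76.0 down [-0.001 -0.    -1.   ] F [ 0.5 -0.  -0.6] g 0.175 j [ 0.14  0.34  1.58  0.    1.22 -1.18]
```

View pics/w14.png

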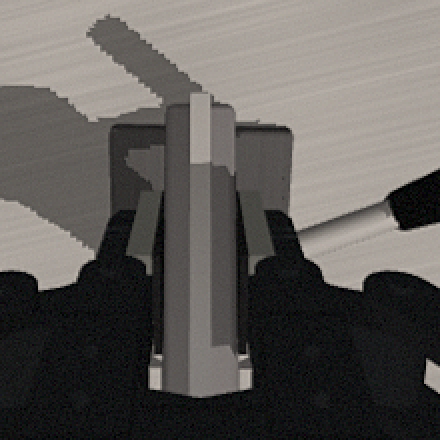

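View pics/s14.png

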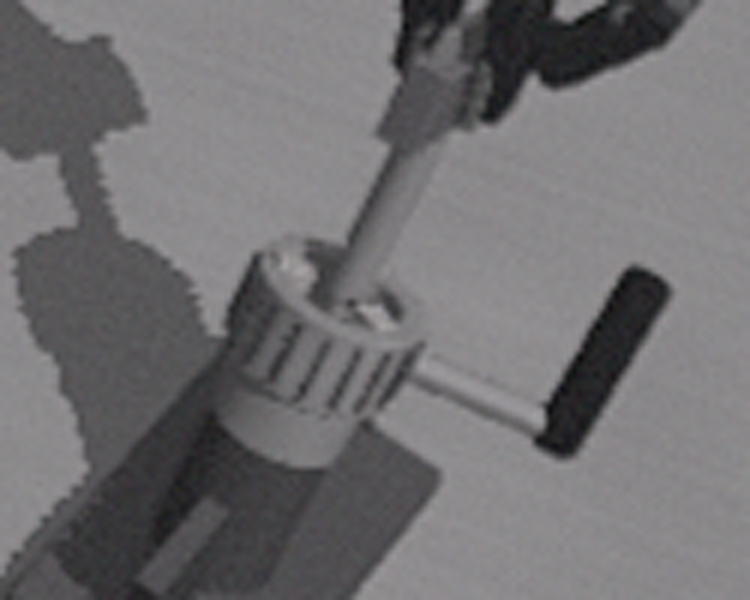

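Run:
```python
from h import *
import pickle
c=pickle.load(open("s14.pkl","rb"));S=cam(c);cp=np.load("cp.npy")[:3];o,M=core(*cp);b=np.array([1.3,1.2])
im=cv2.resize(c["image"][170:270,290:415],None,fx=6,fy=6,interpolation=cv2.INTER_CUBIC)
def P(p): return tuple(int(v) for v in (proj(S,o+M@np.array(p,float))[0]+b-[290,170])*6+2.5)
a=np.linspace(0,6.283,50)
for q in [[(32*np.cos(t),32*np.sin(t),58) for t in a],[knob for knob in [(90*np.cos(1.92),90*np.sin(1.92),34),(90*np.cos(1.92),90*np.sin(1.92),108)]],
  [(-4.5,8,55),(-4.5,8,127)],[(-4.5,-8,55),(-4.5,-8,127)]]:
    cv2.polylines(im,[np.array([P(x) for x in q])],False,(0,255,0),1)
cv2.imwrite("pics/s14o.png",im)
```

```text
(no output)
```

View pics/s14o.png

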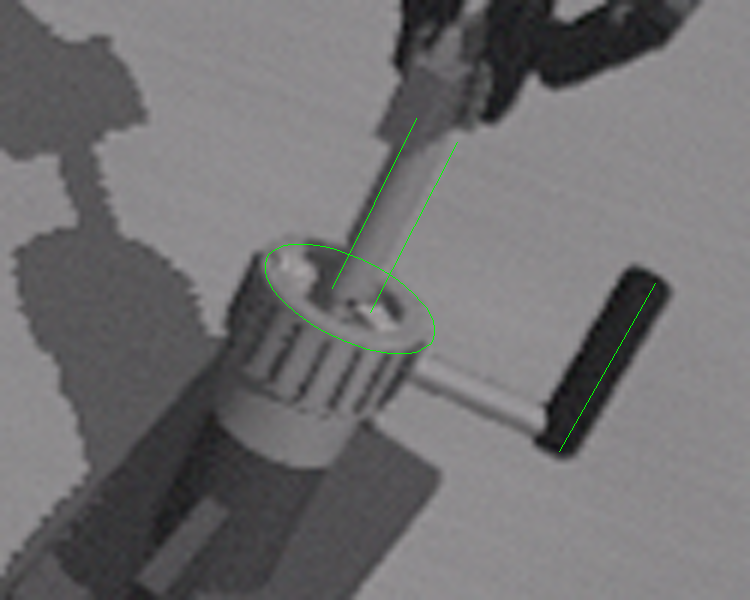

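Call:
step_arm --commands '[[[0.11, -0.022, 0.07], 0], [[0.06, -0.015, -0.108], 0], [[0.06, -0.015, -0.108], 0], [[0, 0, 0], 0]]'

```text
time_s: 13.4
eef_pos: [495.3, 184.8, 189.2]
ee_rot: [0.701, 0.086, 0.703, -0.087]
force: [-0.1, 0.1, -0.7]
grip_width: 0.181
```

Call:
step_arm --commands '[[[0.06, -0.015, -0.108], 0], [[0.06, -0.015, -0.108], 0], [[0, 0, 0], 0]]'

```text
time_s: 13.7
eef_pos: [500.2, 183.7, 180.8]
ee_rot: [0.701, 0.086, 0.702, -0.087]
force: [-1.6, 0.5, -0.6]
grip_width: 0.18
```

Call:
step_arm --commands '[[[0.06, -0.015, -0.108], 0], [[0, 0, 0], 0]]'

```text
time_s: 13.9
eef_pos: [502.7, 183.1, 176.8]
ee_rot: [0.702, 0.087, 0.702, -0.087]
force: [1.0, 0.4, -1.4]
grip_width: 0.184
```

Call:
step_arm --commands '[[[0.06, -0.015, -0.108], 0], [[0.06, -0.015, -0.108], 0], [[0, 0, 0], 0]]'

```text
time_s: 14.2
eef_pos: [507.4, 181.9, 167.9]
ee_rot: [0.701, 0.086, 0.702, -0.087]
force: [-0.6, 0.0, -1.4]
grip_width: 0.182
```

Call:
step_arm --commands '[[[0.06, -0.015, -0.108], 0], [[0.06, -0.015, -0.108], 0], [[0, 0, 0], 0]]'

```text
time_s: 14.5
eef_pos: [512.3, 180.7, 159.3]
ee_rot: [0.701, 0.087, 0.702, -0.087]
force: [0.3, 0.2, -2.0]
grip_width: 0.18
```

Call:
step_arm --commands '[[[0.036, -0.009, -0.065], 0], [[0, 0, 0], 0]]'

```text
time_s: 14.7
eef_pos: [513.7, 180.4, 157.2]
ee_rot: [0.702, 0.087, 0.702, -0.087]
force: [0.3, -0.0, -0.9]
grip_width: 0.181
```

Call:
step_arm --commands '[[[0.036, -0.009, -0.065], 0], [[0, 0, 0], 0]]'

```text
time_s: 14.9
eef_pos: [515.2, 180.1, 154.6]
ee_rot: [0.702, 0.087, 0.702, -0.087]
force: [-0.2, 0.2, -1.1]
grip_width: 0.184
```

Call:
step_arm --commands '[[[0.024, -0.006, -0.043], 0], [[0, 0, 0], 0]]'

```text
time_s: 15.1
eef_pos: [515.9, 180.1, 153.9]
ee_rot: [0.702, 0.087, 0.702, -0.086]
force: [-4.7, 0.7, 6.4]
grip_width: 0.182
```

Call:
step_arm --commands '[[[0.024, -0.006, -0.043], 0], [[0, 0, 0], 0]]'

```text
time_s: 15.3
eef_pos: [516.2, 180.2, 153.8]
ee_rot: [0.701, 0.087, 0.702, -0.086]
force: [-14.0, 0.4, 22.4]
grip_width: 0.181
```

Run:
```python
from h import *
import pickle
st()
c=capture("wrist");cv2.imwrite("pics/w15.png",c["image"])
c=capture("scene");cv2.imwrite("pics/s15.png",cv2.resize(c["image"][170:270,290:415],None,fx=6,fy=6,interpolation=cv2.INTER_CUBIC));pickle.dump(c,open("s15.pkl","wb"))
```

```text
t 15.3 tcp [516.2 180.2 153.8] tooly ang 76.0 down [-0.001  0.001 -1.   ] F [-14.    0.4  22.4] g 0.181 j [ 0.12  0.44  1.55  0.    1.15 -1.2 ]
```

View pics/s15.png

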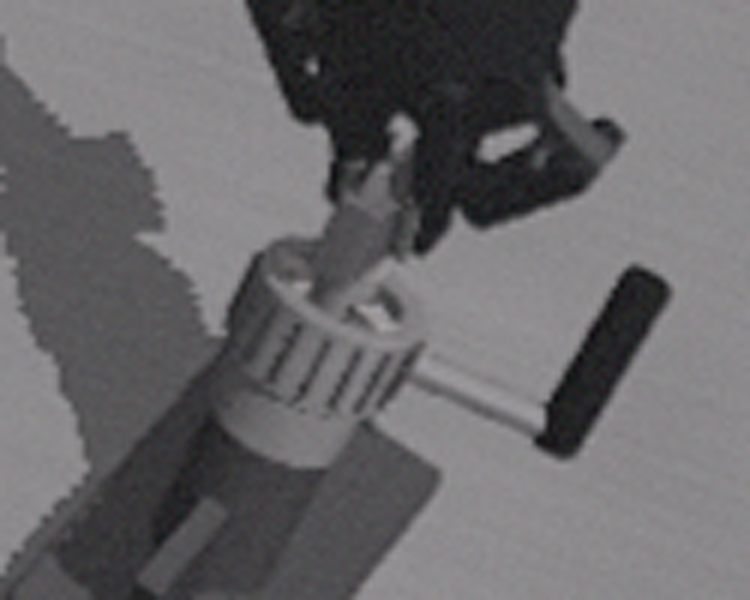

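Call:
step_arm --commands '[[[-0.005, 0.001, 0.01], 0], [[0, 0, 0], 0], [[0, 0, 0], 0], [[0, 0, 0], 0]]' --gripper -0.1

```text
time_s: 15.8
eef_pos: [516.9, 179.6, 151.6]
ee_rot: [0.702, 0.087, 0.702, -0.087]
force: [0.4, 0.2, -0.5]
grip_width: 0.551
```

Call:
step_arm --commands '[[[0, 0, 0.5], 0], [[0, 0, 1], 0], [[0, 0, 1], 0], [[0, 0, 0.2], 0], [[0, 0, 0], 0]]'

```text
time_s: 16.3
eef_pos: [517.3, 179.7, 260.8]
ee_rot: [0.703, 0.087, 0.701, -0.086]
force: [-0.3, 0.2, -1.3]
grip_width: 0.55
```

Run:
```python
from h import *
import pickle
st()
c=capture("wrist");cv2.imwrite("pics/w16.png",c["image"])
c=capture("scene");cv2.imwrite("pics/s16.png",cv2.resize(c["image"][170:270,290:415],None,fx=6,fy=6,interpolation=cv2.INTER_CUBIC));pickle.dump(c,open("s16.pkl","wb"))
```

```text
t 16.3 tcp [517.3 179.7 260.8] tooly ang 75.9 down [ 0.002  0.    -1.   ] F [-0.3  0.2 -1.3] g 0.55 j [ 0.12  0.35  1.4  -0.    1.39 -1.21]
```

View pics/s16.png

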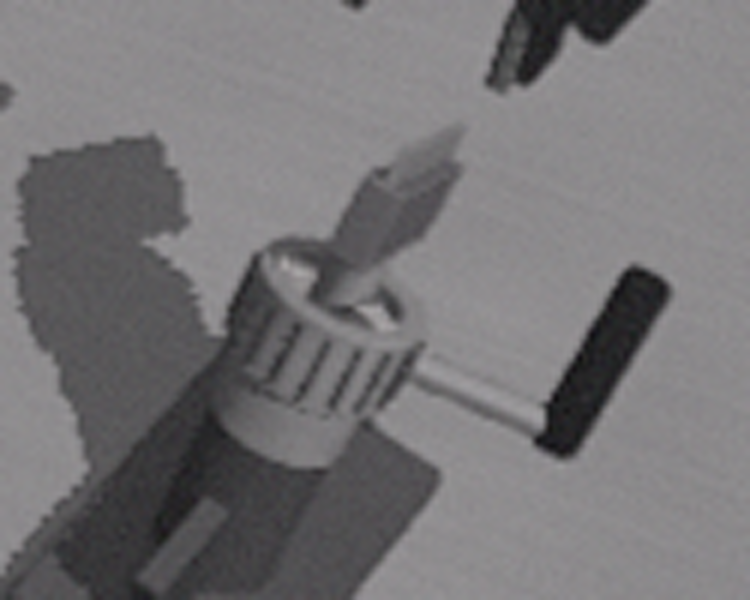

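View pics/w16.png

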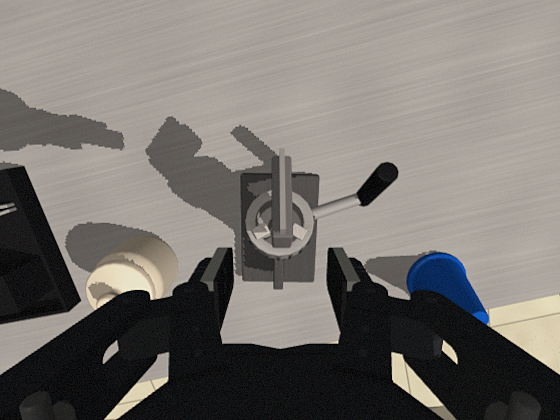

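Run:
```python
from h import *
c=capture("wrist");C=cam(c);cp=np.load("cp.npy")[:3];o,M=core(*cp);st()
S=cam(capture("scene"))
print(proj(C,[o+M@[33,0,120],o+M@[-33,0,120],o+M@[-35,0,107],o+M@[35,0,107]]).round(1))
print(((proj(S,[o+M@[33,0,120],o+M@[-33,0,120],o+M@[-35,-8,75]])-[290,170])*6).round(0), "bias ~+5,+6")
cv2.imwrite("pics/w17.png",cv2.resize(c["image"][130:310,200:360],None,fx=4,fy=3.3,interpolation=cv2.INTER_CUBIC))
```

```text
t 16.45 tcp [516.4 179.6 258.1] tooly ang 75.9 down [-0.003 -0.    -1.   ] F [ 0.3  0.4 -0.1] g 0.547 j [ 0.12  0.35  1.4  -0.    1.39 -1.21]
[[280.8 252.8]
 [280.7 164.4]
 [280.7 168.7]
 [280.7 257.7]]
[[376. 166.]
 [448. 118.]
 [378. 210.]] bias ~+5,+6
```

View pics/w17.png

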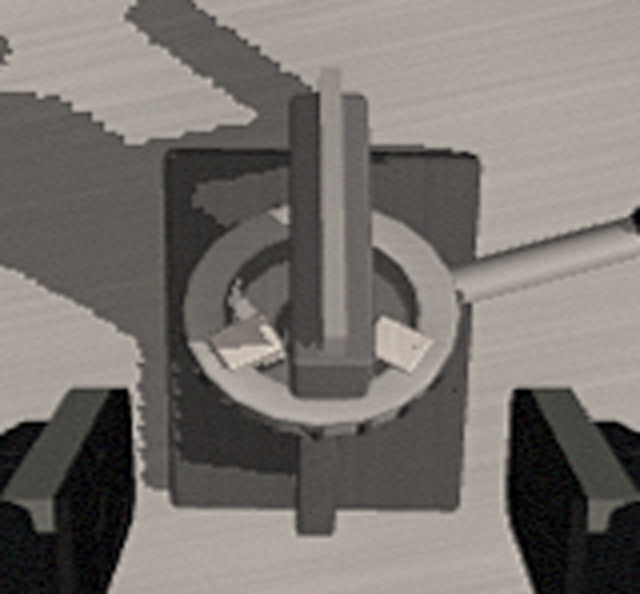

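Run:
```python
from h import *
cp=np.load("cp.npy")[:3];o,M=core(*cp);hx=np.array([np.cos(cp[2]),np.sin(cp[2]),0])
for v in [0,.1,.2,.3,.4,.5,.6,.7,.8,.9,1.0,1.1]:
    print(v,(knobp(cp,v,108)-9*M[:,0]-11*hx+[0,0,-9]).round(1))
```

```text
0 [487.4 274.1 139.6]
0.1 [495.3 274.9 143.9]
0.2 [503.1 274.8 148.3]
0.3 [510.9 273.7 152.8]
0.4 [518.4 271.9 157.3]
0.5 [525.7 269.1 161.8]
0.6 [532.7 265.5 166.2]
0.7 [539.3 261.1 170.5]
0.8 [545.4 256.  174.6]
0.9 [551.  250.1 178.6]
1.0 [556.  243.6 182.3]
1.1 [560.4 236.6 185.7]
```

Call:
step_arm --commands '[[[-0.35, 0.8, 0], 0], [[-0.35, 0.8, 0], 0], [[-0.35, 0.8, 0], 0], [[0, 0, 0], 0], [[0, 0, 0], 0]]' --gripper 1 --force 30

```text
time_s: 17.0
eef_pos: [474.5, 275.9, 258.8]
ee_rot: [0.701, 0.086, 0.702, -0.086]
force: [0.0, 0.3, 0.7]
grip_width: -0.002
```

Call:
step_arm --commands '[[[0, 0, -0.9], 0], [[0, 0, -1], 0], [[0, 0, -1], 0], [[0, 0, 0], 0]]'

```text
time_s: 17.4
eef_pos: [472.8, 273.8, 138.9]
ee_rot: [0.698, 0.085, 0.705, -0.089]
force: [-0.6, 0.1, 0.5]
grip_width: -0.004
```

Run:
```python
from h import *
st()
c=capture("scene");cv2.imwrite("pics/s18.png",cv2.resize(c["image"][150:290,280:455],None,fx=4.4,fy=4.2,interpolation=cv2.INTER_CUBIC))
```

```text
t 17.4 tcp [472.8 273.8 138.9] tooly ang 75.9 down [-0.01  -0.003 -1.   ] F [-0.6  0.1  0.5] g -0.004 j [ 0.31  0.47  1.56 -0.    1.12 -1.01]
```

View pics/s18.png

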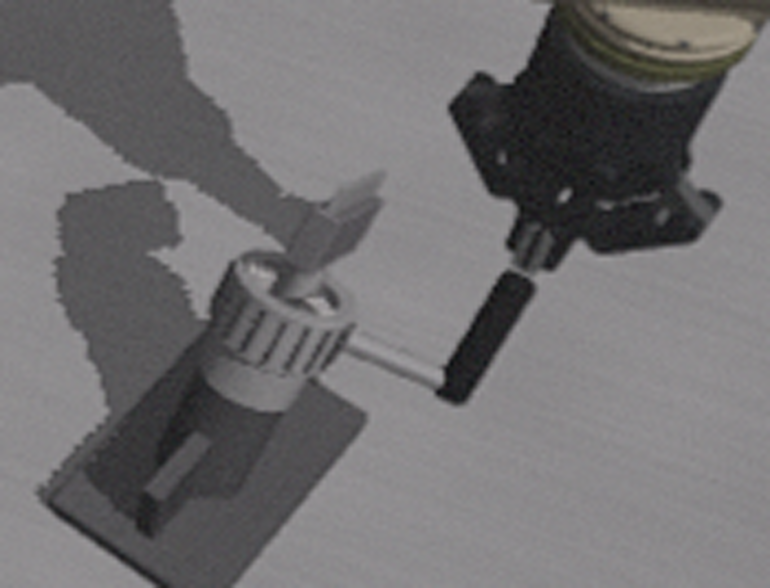

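Call:
step_arm --commands '[[[0.3, 0, 0], 0], [[0.2, 0.02, 0.11], 0], [[0.195, 0, 0.11], 0], [[0.195, -0.025, 0.11], 0], [[0, 0, 0], 0]]'

```text
time_s: 17.95
eef_pos: [511.9, 275.4, 158.5]
ee_rot: [0.703, 0.087, 0.701, -0.086]
force: [-0.5, 0.7, 0.8]
grip_width: 0.002
```

Call:
step_arm --commands '[[[0.19, -0.045, 0.11], 0], [[0.18, -0.07, 0.11], 0], [[0.175, -0.09, 0.11], 0], [[0, 0, 0], 0]]'

```text
time_s: 18.35
eef_pos: [533.6, 266.5, 171.0]
ee_rot: [0.702, 0.087, 0.701, -0.087]
force: [-0.7, -0.0, 0.1]
grip_width: 0.002
```

Run:
```python
from h import *
st()
c=capture("wrist");cv2.imwrite("pics/w19.png",c["image"])
```

```text
t 18.35 tcp [533.6 266.5 171. ] tooly ang 75.9 down [ 0.002 -0.    -1.   ] F [-0.7 -0.   0.1] g 0.002 j [ 0.27  0.53  1.37 -0.    1.24 -1.06]
```

View pics/w19.png

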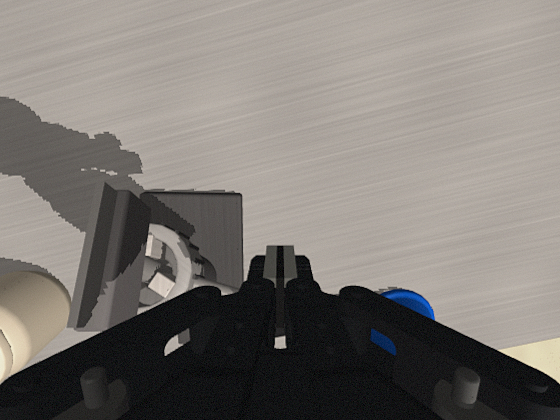

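Call:
step_arm --commands '[[[0.165, -0.11, 0.05], 0], [[0.15, -0.13, 0.08], 0], [[0, 0, 0], 0]]'

```text
time_s: 18.7
eef_pos: [545.5, 257.0, 175.9]
ee_rot: [0.702, 0.087, 0.702, -0.087]
force: [-2.1, 0.3, 1.4]
grip_width: 0.002
```

Call:
step_arm --commands '[[[0.07, -0.07, 0.05], 0], [[0, 0, 0], 0]]'

```text
time_s: 18.9
eef_pos: [547.8, 254.6, 177.4]
ee_rot: [0.702, 0.087, 0.702, -0.087]
force: [-0.8, 1.1, 1.1]
grip_width: 0.003
```

Call:
step_arm --commands '[[[0.06, -0.07, 0.05], 0], [[0, 0, 0], 0]]'

```text
time_s: 19.1
eef_pos: [550.2, 251.8, 179.4]
ee_rot: [0.702, 0.087, 0.702, -0.087]
force: [-2.3, 1.7, 0.4]
grip_width: 0.002
```

Value about 0.88 by geometry; the jaws should now be meeting the shank.

Call:
step_arm --commands '[[[0.06, -0.07, 0.04], 0], [[0, 0, 0], 0]]'

```text
time_s: 19.3
eef_pos: [552.7, 249.0, 181.2]
ee_rot: [0.702, 0.087, 0.702, -0.087]
force: [-2.2, 1.2, -0.1]
grip_width: -0.002
```

Call:
step_arm --commands '[[[0.06, -0.07, 0.04], 0], [[0, 0, 0], 0]]'

```text
time_s: 19.5
eef_pos: [555.0, 246.3, 182.7]
ee_rot: [0.702, 0.087, 0.702, -0.087]
force: [-2.1, 1.8, 0.1]
grip_width: -0.001
```

Call:
step_arm --commands '[[[0.06, -0.07, 0.04], 0], [[0, 0, 0], 0]]'

```text
time_s: 19.7
eef_pos: [557.1, 243.8, 184.2]
ee_rot: [0.701, 0.087, 0.702, -0.086]
force: [-4.6, 2.9, 0.1]
grip_width: 0.002
```

Call:
step_arm --commands '[[[0.055, -0.07, 0.04], 0], [[0, 0, 0], 0]]'

```text
time_s: 19.9
eef_pos: [558.9, 241.3, 185.6]
ee_rot: [0.701, 0.087, 0.703, -0.086]
force: [-5.8, 4.1, -0.5]
grip_width: 0.001
```

Run:
```python
from h import *
import pickle
st()
c=capture("wrist");cv2.imwrite("pics/w20.png",c["image"])
c=capture("top");cv2.imwrite("pics/t20.png",cv2.resize(c["image"][140:260,140:290],None,fx=5,fy=5,interpolation=cv2.INTER_CUBIC))
c=capture("scene");cv2.imwrite("pics/s20.png",cv2.resize(c["image"][150:290,280:455],None,fx=4.4,fy=4.2,interpolation=cv2.INTER_CUBIC))
```

```text
t 19.9 tcp [558.9 241.3 185.6] tooly ang 76.0 down [-0.002  0.001 -1.   ] F [-5.8  4.1 -0.5] g 0.001 j [ 0.21  0.54  1.31  0.    1.29 -1.11]
```

View pics/w20.png

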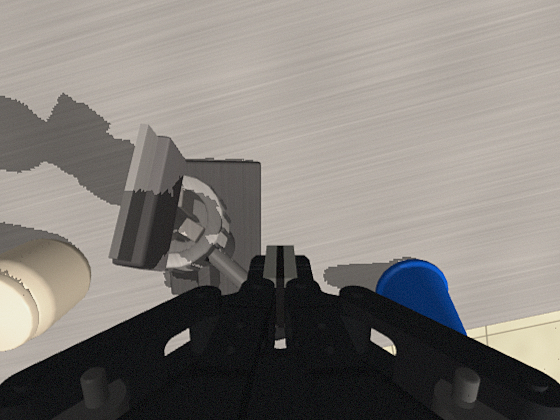

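View pics/s20.png

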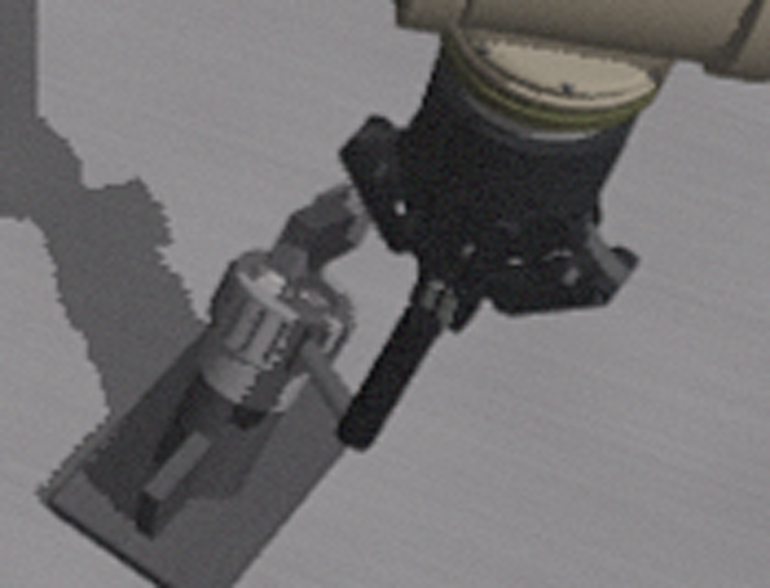

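Call:
step_arm --commands '[[[0.055, -0.07, 0.03], 0], [[0, 0, 0], 0]]'

```text
time_s: 20.25
eef_pos: [560.7, 238.9, 186.8]
ee_rot: [0.701, 0.087, 0.703, -0.086]
force: [-7.5, 6.7, 0.2]
grip_width: -0.002
```

Call:
step_arm --commands '[[[0.055, -0.07, 0.03], 0], [[0, 0, 0], 0]]'

```text
time_s: 20.45
eef_pos: [562.4, 236.4, 187.9]
ee_rot: [0.7, 0.087, 0.703, -0.086]
force: [-10.7, 7.6, 1.9]
grip_width: 0.001
```

Call:
step_arm --commands '[[[0.055, -0.07, 0.03], 0], [[0, 0, 0], 0]]'

```text
time_s: 20.65
eef_pos: [564.0, 234.0, 189.1]
ee_rot: [0.7, 0.087, 0.704, -0.086]
force: [-14.0, 9.0, 3.3]
grip_width: -0.005
```

Call:
step_arm --commands '[[[0.04, -0.05, 0.02], 0], [[0, 0, 0], 0], [[-0.1, 0.05, -0.03], 0], [[-0.4, 0.15, 0], 0], [[-0.6, 0.2, 0], 0]]'

```text
time_s: 21.15
eef_pos: [524.1, 245.9, 188.9]
ee_rot: [0.702, 0.087, 0.701, -0.087]
force: [-0.7, 1.1, -0.1]
grip_width: -0.002
```

Call:
step_arm --commands '[[[-0.1, 0.3, 0.8], 0], [[0, 0, 1], 0], [[0, -0.8, 0.3], 0], [[0, -0.8, 0], 0], [[0, 0, 0], 0]]'

```text
time_s: 21.65
eef_pos: [520.5, 191.3, 273.9]
ee_rot: [0.703, 0.087, 0.701, -0.088]
force: [0.3, 0.5, 0.2]
grip_width: 0.001
```

Call:
step_arm --commands '[[[0, 0, 0], 0], [[0, 0, 0], 0]]'

```text
time_s: 21.85
eef_pos: [519.8, 194.8, 273.0]
ee_rot: [0.702, 0.086, 0.702, -0.087]
force: [0.5, 0.1, 0.2]
grip_width: -0.002
```

Run:
```python
from h import *
import pickle
st()
c=capture("wrist");pickle.dump(c,open("w21.pkl","wb"));cv2.imwrite("pics/w21.png",c["image"])
c=capture("scene");pickle.dump(c,open("s21.pkl","wb"));cv2.imwrite("pics/s21.png",cv2.resize(c["image"][170:270,290:415],None,fx=6,fy=6,interpolation=cv2.INTER_CUBIC))
c=capture("top");pickle.dump(c,open("t21.pkl","wb"));cv2.imwrite("pics/t21.png",c["image"])
```

```text
t 21.85 tcp [519.8 194.8 273. ] tooly ang 76.0 down [ 0. -0. -1.] F [0.5 0.1 0.2] g -0.002 j [ 0.15  0.36  1.35 -0.    1.43 -1.18]
```

View pics/w21.png

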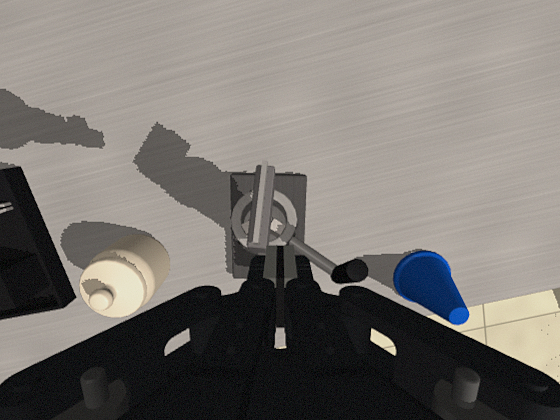

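View pics/s21.png

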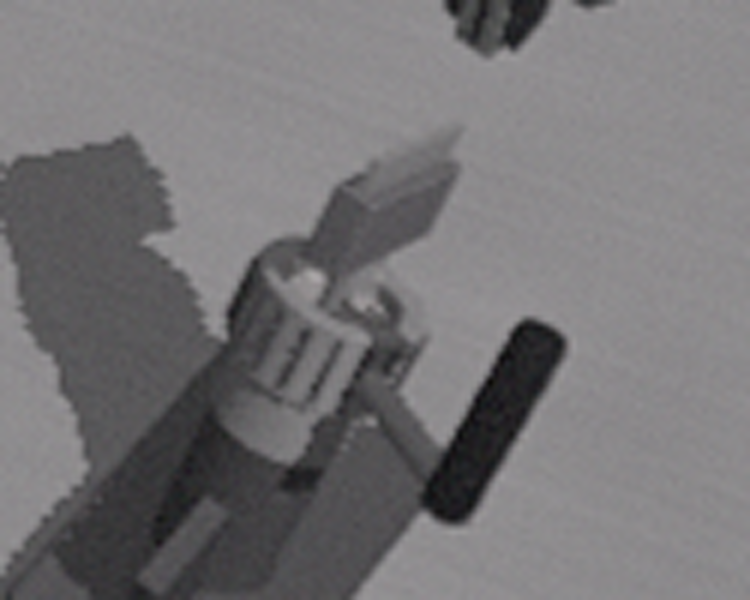

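Run:
```python
from h import *
import pickle
cp=np.load("cp.npy")[:3];o,M=core(*cp)
def draw(c,roll,val,box,sc,b,fn):
    C=cam(c);x0,y0,x1,y1=box
    im=cv2.resize(c["image"][y0:y1,x0:x1],None,fx=sc,fy=sc,interpolation=cv2.INTER_CUBIC)
    raw=im.copy()
    def L(ps,col=(0,255,0)):
        q=(proj(C,[o+M@np.array(p,float) for p in ps])+b-[x0,y0])*sc+sc/2
        cv2.polylines(im,[q.astype(int)],False,col,1,cv2.LINE_AA)
    R2=R.from_euler("z",roll,degrees=True).as_matrix()
    f=lambda p:R2@np.array(p,float)
    for z in(75,107): L([f(p) for p in[(35,8,z),(35,-8,z),(-35,-8,z),(-35,8,z),(35,8,z)]])
    L([f(p) for p in[(33,2,120),(33,-2,120),(-33,-2,120),(-33,2,120),(33,2,120)]],(0,255,255))
    a=np.linspace(0,6.3,50);L([(32*np.cos(t),32*np.sin(t),58) for t in a],(255,0,0))
    an=np.radians(110)-val
    for z in(34,108): L([(90*np.cos(an)+9*np.cos(t),90*np.sin(an)+9*np.sin(t),z) for t in a],(0,0,255))
    cv2.imwrite(fn,cv2.hconcat([raw,im]) if im.shape[1]<=400 else im)
draw(pickle.load(open("w21.pkl","rb")),-8,1.0,(200,140,400,300),4,np.array([0,0]),"pics/w21o.png")
draw(pickle.load(open("s21.pkl","rb")),-8,1.0,(310,175,410,265),8,np.array([1.,1.]),"pics/s21o.png")
```

```text
(no output)
```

View pics/w21o.png

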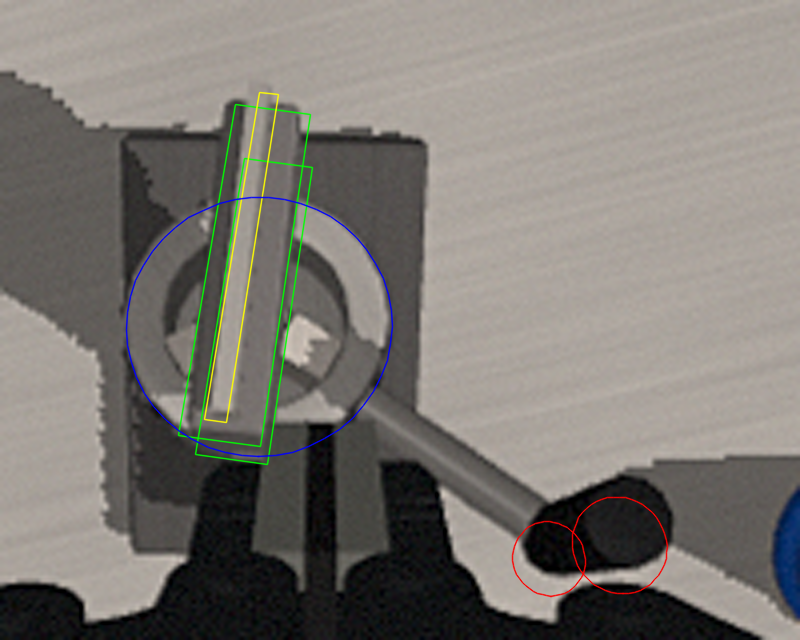

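View pics/s21o.png

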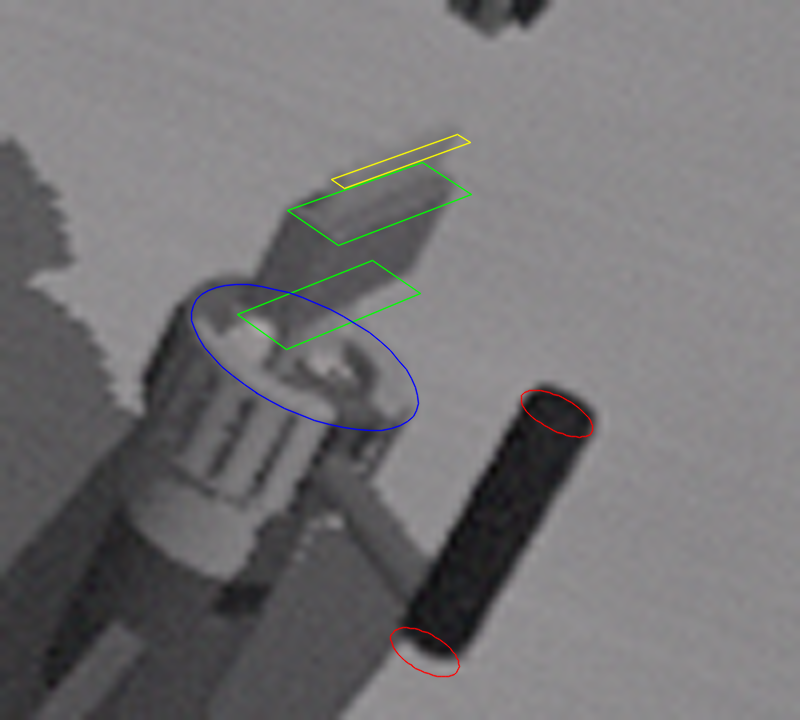

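Call:
step_arm --commands '[[[0.9, -0.22, 0], 0], [[0.9, -0.22, 0], 0], [[0.9, -0.22, 0], 0], [[0.6, -0.22, -0.5], 0], [[0, 0, 0], 0]]'

```text
time_s: 22.5
eef_pos: [652.8, 158.2, 248.6]
ee_rot: [0.7, 0.087, 0.704, -0.088]
force: [-0.6, -0.4, -1.4]
grip_width: -0.003
```

Call:
step_arm --commands '[[[0, 0, 0], 0], [[0, 0, 0], 0]]'

```text
time_s: 22.7
eef_pos: [651.2, 160.1, 254.1]
ee_rot: [0.702, 0.086, 0.701, -0.086]
force: [-0.8, 0.4, 0.4]
grip_width: 0.004
```

Run:
```python
from h import *
import pickle
st()
c=capture("wrist");pickle.dump(c,open("w22.pkl","wb"));cv2.imwrite("pics/w22.png",c["image"])
cv2.imwrite("pics/w22z.png",cv2.resize(c["image"][0:150,180:380],None,fx=4,fy=4,interpolation=cv2.INTER_CUBIC))
```

```text
t 22.7 tcp [651.2 160.1 254.1] tooly ang 76.0 down [ 0.001  0.    -1.   ] F [-0.8  0.4  0.4] g 0.004 j [ 0.07  0.65  0.96  0.    1.53 -1.26]
```

View pics/w22.png

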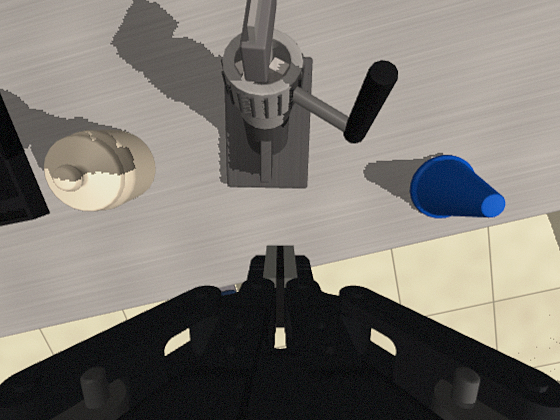

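Call:
step_arm --commands '[[[-0.8, 0.2, 0], 0], [[0, 0, 0], 0], [[0, 0, 0], 0]]'

```text
time_s: 23.05
eef_pos: [619.3, 167.9, 254.6]
ee_rot: [0.703, 0.086, 0.701, -0.086]
force: [-0.4, -0.3, 1.0]
grip_width: -0.002
```

```bash
cat > ov.py <<'E'
from h import *
import pickle
cp=np.load("cp.npy")[:3];o,M=core(*cp)
def draw(c,roll,val,box,sc,b,fn,dz=0):
    C=cam(c);x0,y0,x1,y1=box
    im=cv2.resize(c["image"][y0:y1,x0:x1],None,fx=sc,fy=sc,interpolation=cv2.INTER_CUBIC)
    def L(ps,col=(0,255,0)):
        q=(proj(C,[o+M@np.array(p,float) for p in ps])+b-[x0,y0])*sc+sc/2
        cv2.polylines(im,[q.astype(int)],False,col,1,cv2.LINE_AA)
    R2=R.from_euler("z",roll,degrees=True).as_matrix()
    f=lambda p:R2@(np.array(p,float)+[0,0,dz])
    for z in(75,107): L([f(p) for p in[(35,8,z),(35,-8,z),(-35,-8,z),(-35,8,z),(35,8,z)]])
    L([f(p) for p in[(33,2,120),(33,-2,120),(-33,-2,120),(-33,2,120),(33,2,120)]],(0,255,255))
    a=np.linspace(0,6.3,50);L([(32*np.cos(t),32*np.sin(t),58) for t in a],(255,0,0))
    an=np.radians(110)-val
    for z in(34,108): L([(90*np.cos(an)+9*np.cos(t),90*np.sin(an)+9*np.sin(t),z) for t in a],(0,0,255))
    cv2.imwrite(fn,im)
E
python3 - <<'E'
from ov import *
st()
c=capture("wrist");pickle.dump(c,open("w23.pkl","wb"));cv2.imwrite("pics/w23z.png",cv2.resize(c["image"][0:200,200:420],None,fx=3.6,fy=3,interpolation=cv2.INTER_CUBIC))
draw(c,-6.5,.95,(210,0,410,200),3,np.zeros(2),"pics/w23o.png")
cv2.imwrite("pics/w23r.png",cv2.resize(c["image"][0:200,210:410],None,fx=3,fy=3,interpolation=cv2.INTER_CUBIC))
E
```

```text
t 23.05 tcp [619.3 167.9 254.6] tooly ang 76.0 down [ 0.002  0.    -1.   ] F [-0.4 -0.3  1. ] g -0.002 j [ 0.08  0.57  1.08 -0.    1.49 -1.24]
```

View pics/w23o.png

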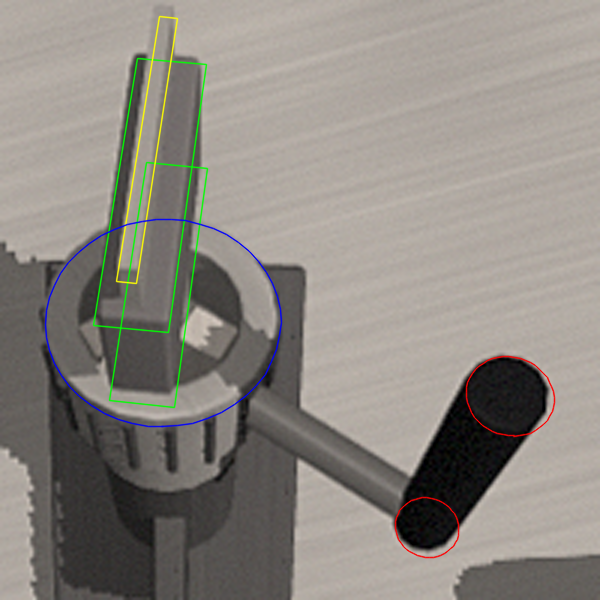

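View pics/w23r.png

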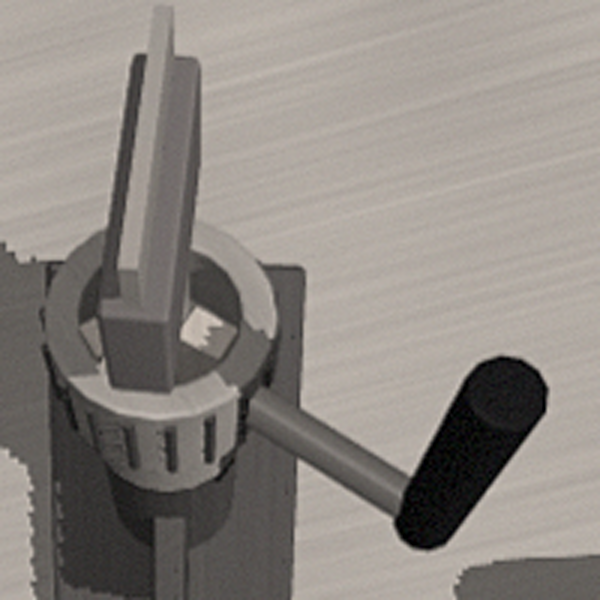

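Run:
```python
import pickle,cv2
c=pickle.load(open("w23.pkl","rb"));a=c["image"]
cv2.imwrite("pics/z1.png",cv2.resize(a[80:140,225:295],None,fx=10,fy=10,interpolation=cv2.INTER_CUBIC))
cv2.imwrite("pics/z2.png",cv2.resize(a[0:60,225:295],None,fx=10,fy=10,interpolation=cv2.INTER_CUBIC))
```

```text
(no output)
```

View pics/z1.png

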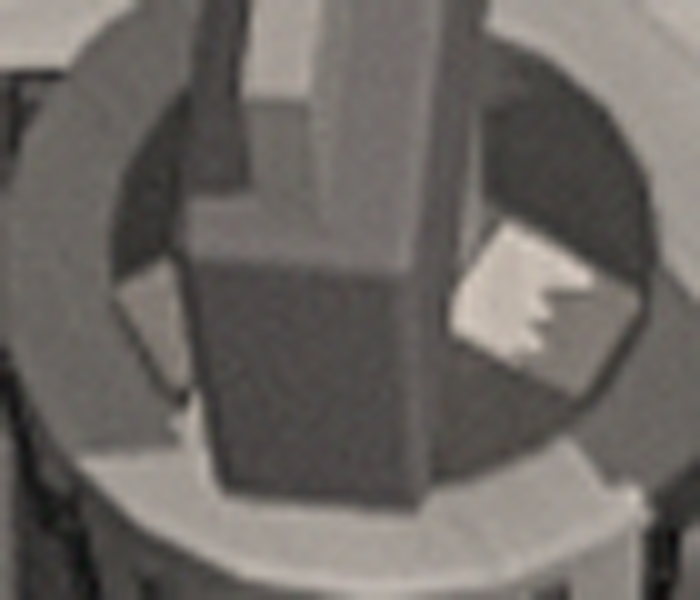

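View pics/z2.png

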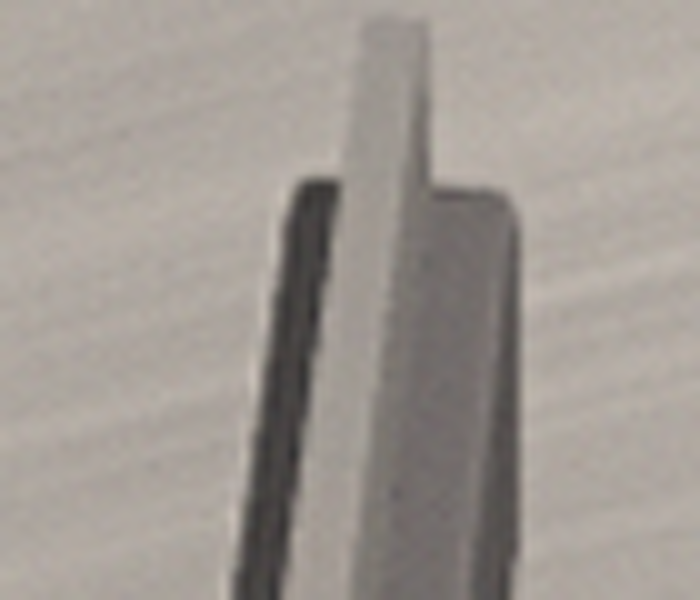

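Run:
```python
from ov import *
from scipy.optimize import least_squares
c=pickle.load(open("w23.pkl","rb"));C=cam(c)
Hh=[(33,-2,120),(33,2,120),(35,-8,107),(35,8,107),(35,-8,75),(35,8,75),(-33,-2,120),(-33,2,120),(-35,-8,107),(-35,8,107)]
px=[(248,100),(312,100),(185,265),(410,275),(222,492),(418,510)]
px=[(x/10+224.55,y/10+79.55) for x,y in px]+[(x/10+224.55,y/10-.45) for x,y in [(362,18),(414,18),(292,180),(510,190)]]
px=np.array(px)
for b in [(-1.1,-1.2),(-1.1,-2),(-1.1,-.4),(0,0)]:
    def res(p):
        Rm=R.from_rotvec([p[3],p[4],0]).as_matrix()@R.from_euler("z",p[5]).as_matrix()
        P=[o+M@(np.array(p[:3])+Rm@np.array(h,float)) for h in Hh]
        return np.r_[(proj(C,P)+b-px).ravel(),np.array(p[:2])/5]
    q=least_squares(res,[0,0,0,0,0,-.1]);J=q.jac;cov=np.linalg.inv(J.T@J)*.25
    print(b,q.x.round(3),np.sqrt(np.diag(cov)).round(3),"rms",np.sqrt(np.mean(q.fun**2)).round(2))
```

```text
(-1.1, -1.2) [-4.139 -0.778 -2.03  -0.007  0.007 -0.085] [0.965 0.732 0.648 0.007 0.005 0.003] rms 0.86
(-1.1, -2) [-3.416 -0.772 -2.083 -0.007  0.005 -0.085] [0.963 0.732 0.649 0.007 0.005 0.003] rms 0.85
(-1.1, -0.4) [-4.863 -0.783 -1.977 -0.007  0.008 -0.085] [0.967 0.732 0.648 0.007 0.005 0.003] rms 0.86
(0, 0) [-5.218 -1.784 -1.936 -0.01   0.009 -0.085] [0.967 0.732 0.647 0.007 0.005 0.003] rms 0.87
```

Run:
```python
from ov import *
from scipy.optimize import least_squares
c=pickle.load(open("w23.pkl","rb"));C=cam(c)
Hh=[(33,-2,120),(33,2,120),(35,-8,107),(35,8,107),(35,-8,75),(35,8,75),(-33,-2,120),(-33,2,120),(-35,-8,107),(-35,8,107)]
px=[(248,100),(312,100),(185,265),(410,275),(222,492),(418,510)]
px=np.array([(x/10+224.55,y/10+79.55) for x,y in px]+[(x/10+224.55,y/10-.45) for x,y in [(362,18),(414,18),(292,180),(510,190)]])
for b in [(-1.1,-1.2),(-1.1,-2)]:
  for z0 in (None,0,4,8):
    def res(p):
        Rm=R.from_rotvec([p[3],p[4],0]).as_matrix()@R.from_euler("z",p[5]).as_matrix()
        P=[o+M@(np.array(p[:3])+Rm@np.array(h,float)) for h in Hh]
        return np.r_[(proj(C,P)+b-px).ravel(),np.array(p[:2])*2,0 if z0 is None else (p[2]-z0)*10]
    q=least_squares(res,[0,0,0,0,0,-.1])
    print(b,z0,q.x.round(3),"rms px",np.sqrt(np.mean(q.fun[:20]**2)).round(2))
```

```text
(-1.1, -1.2) None [-0.27  -0.074  0.215 -0.002 -0.011 -0.084] rms px 1.01
(-1.1, -1.2) 0 [-0.332 -0.07   0.004 -0.002 -0.012 -0.084] rms px 1.01
(-1.1, -1.2) 4 [ 0.818 -0.15   3.919 -0.006  0.004 -0.085] rms px 1.54
(-1.1, -1.2) 8 [ 1.962 -0.249  7.826 -0.01   0.02  -0.085] rms px 2.59
(-1.1, -2) None [-0.223 -0.075 -0.233 -0.002 -0.01  -0.084] rms px 0.97
(-1.1, -2) 0 [-0.156 -0.079 -0.005 -0.002 -0.009 -0.084] rms px 0.98
(-1.1, -2) 4 [ 0.979 -0.159  3.91  -0.006  0.007 -0.085] rms px 1.61
(-1.1, -2) 8 [ 2.106 -0.259  7.817 -0.01   0.024 -0.086] rms px 2.68
```

Run:
```python
from ov import *
c=pickle.load(open("w23.pkl","rb"));C=cam(c)
obs=np.array([210+508/3-.33,395/3-.33])
for v in(.85,.9,.95,1,1.05): print(v,(proj(C,knobp(cp,v,108))[0]+[-1.1,-1.2]-obs).round(2))
T=pickle.load(open("t21.pkl","rb"));cv2.imwrite("pics/t21z.png",cv2.resize(T["image"][110:290,120:480],None,fx=2.2,fy=2.2))
```

```text
0.85 [  6.01 -12.2 ]
0.9 [ 2.91 -6.58]
0.95 [-0.55 -1.07]
1 [-4.37  4.3 ]
1.05 [-8.53  9.53]
```

View pics/t21z.png

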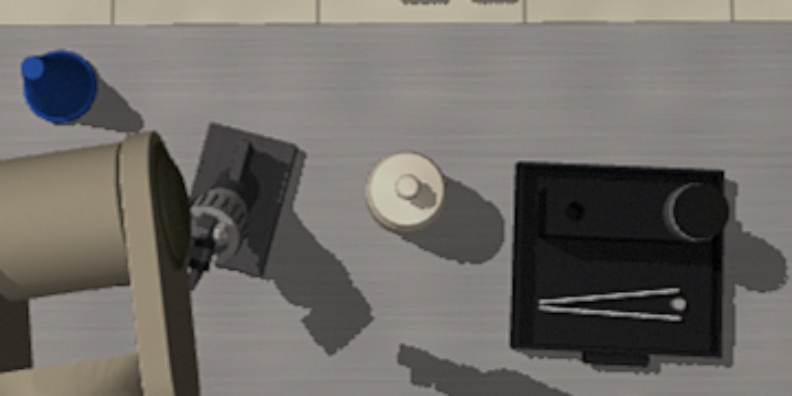

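Run:
```python
from h import *
st();print(ticket.finish_job())
```

```text
t 23.1 tcp [619.9 167.6 254.4] tooly ang 76.0 down [ 0.002  0.    -1.   ] F [ 0.1 -0.4  0.3] g -0.003 j [ 0.08  0.57  1.08 -0.    1.49 -1.24]
the job is handed in; nothing more can be done
None
```

The T-shaped head is clamped in the chuck, and I handed the job in at about 23 s of the 69 s allowed. No verdict was reported, so the result rests on my own checks below.

**What I did:**
- I pushed the handle back until the jaws were fully open. The camera image showed the sleeve at about 0 rad.
- I lifted the T-head out of the rack and set its tip in the chuck mouth. I then swivelled it 30° in the grip against a jaw, so that it lined up with the chuck axis.
- I slid it down the bore until it stopped with about 26 N along the axis, at the predicted depth.
- I closed the sleeve by its handle until the push reached about 17 N, then backed the arm away from everything.

**Last checks (before handing in):**
- **Sleeve:** it reads about 0.95 rad, past the 0.9 rad where the jaws meet the shank.
- **Head:** the fit to the last wrist picture puts it fully home (z about 0) and within about 0.01 rad of the axis.
- **Bystanders:** the pad head, tong, jar and cone looked unmoved in the top view. I judged that by eye and did not measure it.

**Uncertain or in disagreement:**
- **Jaw forces:** I could not measure them. That all three jaws grip is inferred from the rising push force and the sleeve staying past the contact point.
- **Head position:** the last fit was ambiguous between sideways offset and depth. Left free, it gave about 4 mm sideways and 2 mm below the floor. I put that down to camera calibration of 1–2 px, because assuming the head is centred gave z about 0 with almost the same error.
- **Temporary lean:** before clamping, the released head leaned noticeably towards the robot. The jaws straightened it and turned it about 5° on its own axis.

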